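Gather the washed ring moulds onto the carrying rod

TASK

Take the carrying rod from its drip stand by the handle, run its point up through the middle holes of all three ring moulds while they stand in the sloping draining rack, and lift the three off together as one stack. Lay the loaded rod back on the stand without dropping it, lying as it lay before: its neck (between guard and handle) in the same notch, its shaft in the other, and the moulds hanging between the two end plates. Let no mould fall, and leave the bottle, the pitcher and the brush where they are.

Things in the scene. Friction and masses are not known exactly. Their poses are not given: they have to be found in the camera images.
- rod: loose carrying rod, 285 long, 160 g, round. Origin on its axis at the front face of the guard; x along the rod to its point. Along x: steel shaft 10 diameter 0 to 160 (last 20 tapered), guard disc 32 diameter -5 to 0, bare neck 10 diameter -35 to -5, black handle 24 diameter -125 to -35. May be rolled about x. Starts level in the stand's notches, neck up to 6 off the middle of its notch
- rod_neck (a point): middle of the rod's bare neck, at x = -20 of the rod
- rod_tip (a point): point of the rod, at x = +160 of the rod
- rod_grip (a point): a good place to grip the handle, on its axis, at x = -61 of the rod (26 behind the handle's front end)
- mould_a: aluminium ring cake mould (one of three alike): round trough with an open tube through its middle; outside 90 diameter at the mouth, depth 22, bore 28, 60 g. Origin: middle of the bore; z along the bore from mouth to closed face. Starts on edge in the rack, mouth down the slope, z up the row axis (28 degrees above level), 6 play along it. This is the lowest in the row
- mould_b: aluminium ring cake mould (one of three alike): round trough with an open tube through its middle; outside 90 diameter at the mouth, depth 22, bore 28, 60 g. Origin: middle of the bore; z along the bore from mouth to closed face. Starts on edge in the rack, mouth down the slope, z up the row axis (28 degrees above level), 6 play along it. This is the middle one
- mould_c: aluminium ring cake mould (one of three alike): round trough with an open tube through its middle; outside 90 diameter at the mouth, depth 22, bore 28, 60 g. Origin: middle of the bore; z along the bore from mouth to closed face. Starts on edge in the rack, mouth down the slope, z up the row axis (28 degrees above level), 6 play along it. This is the highest in the row
- rack: fixed sloping wire draining rack. Origin on the work surface; x level, to the high end. Row axis (line of the bores) through (0,0,194), direction (0.883,0,0.469); moulds 33 apart on it, on rails 41 below it. Pins 38 to each side of the axis, between the moulds, reach 28 past it: to come out a mould moves 75 square to the axis, along (-0.469,0,0.883). Nothing crosses the axis; all of the rack lies beyond x = -60
- stand: fixed steel drip stand for the rod: base 164 x 70; upright end plates 8 thick at x = -75 and +75, each with a 90-degree V notch (45 wide) in its top; plate tops 125 high. Origin on the work surface in the middle; x from the handle end to the point end. The rod's neck lies in the -75 notch, its shaft in the +75 notch, rod axis 110 high
- notch_near (a point): centre of the resting rod in the notch for the neck: stand (-75, 0, 110)
- notch_far (a point): centre of the resting rod in the notch for the shaft: stand (75, 0, 110)
- spray_bottle: bystander: clear spray bottle with pink cleaner and a white trigger head, 74 diameter, 216 tall; origin under its middle
- pitcher: bystander: metal milk pitcher with a handle, 88 diameter, 105 tall; origin under its middle
- scrub_brush: bystander: white scrubbing brush 150 x 55 x 40 lying bristles down; origin under its middle
Not all that is in view belongs to the job. What is shaped like the stand but blue or orange is not meant. Leave any pink look-alike of the mould_a alone.

How it is judged:
On the way, in this order (a step that is already met when the one before it is completed fails the run):
1. the rod passes through all three moulds while they still stand in the rack (x of mould_a in the frame of rod between 0.005 and 0.145 m and y of mould_a in the frame of rod between -0.013 and 0.013 m and z of mould_a in the frame of rod between -0.013 and 0.013 m and x of mould_b in the frame of rod between 0.005 and 0.145 m and y of mould_b in the frame of rod between -0.013 and 0.013 m and z of mould_b in the frame of rod between -0.013 and 0.013 m and x of mould_c in the frame of rod between 0.005 and 0.145 m and y of mould_c in the frame of rod between -0.013 and 0.013 m and z of mould_c in the frame of rod between -0.013 and 0.013 m and distance of each of mould_a, mould_b, mould_c from where it was at the start of the episode below 0.03 m), for 0.1 s.
2. the three moulds are lifted clear of the rack together on the rod (x of mould_a in the frame of rod between 0.005 and 0.145 m and y of mould_a in the frame of rod between -0.013 and 0.013 m and z of mould_a in the frame of rod between -0.013 and 0.013 m and x of mould_b in the frame of rod between 0.005 and 0.145 m and y of mould_b in the frame of rod between -0.013 and 0.013 m and z of mould_b in the frame of rod between -0.013 and 0.013 m and x of mould_c in the frame of rod between 0.005 and 0.145 m and y of mould_c in the frame of rod between -0.013 and 0.013 m and z of mould_c in the frame of rod between -0.013 and 0.013 m and distance of each of mould_a, mould_b, mould_c from where it was at the start of the episode above 0.075 m and contact force between each of mould_a, mould_b, mould_c and rack below 0.05 N and height (world z) of each of mould_a, mould_b, mould_c above 0.2 m), for 0.1 s.
3. the loaded rod is set into both notches of the stand while still held, not dropped (x of mould_a in the frame of rod between 0.005 and 0.145 m and y of mould_a in the frame of rod between -0.013 and 0.013 m and z of mould_a in the frame of rod between -0.013 and 0.013 m and x of mould_b in the frame of rod between 0.005 and 0.145 m and y of mould_b in the frame of rod between -0.013 and 0.013 m and z of mould_b in the frame of rod between -0.013 and 0.013 m and x of mould_c in the frame of rod between 0.005 and 0.145 m and y of mould_c in the frame of rod between -0.013 and 0.013 m and z of mould_c in the frame of rod between -0.013 and 0.013 m and x of rod_neck in the frame of stand between -0.089 and -0.061 m and y of rod_neck in the frame of stand between -0.008 and 0.008 m and z of rod_neck in the frame of stand between 0.103 and 0.118 m and x of rod_tip in the frame of stand above 0.08 m and y of rod_tip in the frame of stand between -0.014 and 0.014 m and z of rod_tip in the frame of stand between 0.1 and 0.122 m and x of mould_a in the frame of stand between -0.065 and 0.065 m and x of mould_b in the frame of stand between -0.065 and 0.065 m and x of mould_c in the frame of stand between -0.065 and 0.065 m and contact force between the fingers and rod above 1 N), for 0.1 s.
At the end, for the whole second after the job is handed in: Rod at rest in both notches: neck middle within 14 mm along and 8 mm across its notch, 103-118 mm high; point past the other plate, within 14 mm across, 100-122 mm high. All moulds on the rod ahead of the guard (bore centre within 13 mm of its axis) and within 65 mm of the stand's middle (x of mould_a in the frame of rod between 0.005 and 0.145 m and y of mould_a in the frame of rod between -0.013 and 0.013 m and z of mould_a in the frame of rod between -0.013 and 0.013 m and x of mould_b in the frame of rod between 0.005 and 0.145 m and y of mould_b in the frame of rod between -0.013 and 0.013 m and z of mould_b in the frame of rod between -0.013 and 0.013 m and x of mould_c in the frame of rod between 0.005 and 0.145 m and y of mould_c in the frame of rod between -0.013 and 0.013 m and z of mould_c in the frame of rod between -0.013 and 0.013 m and x of rod_neck in the frame of stand between -0.089 and -0.061 m and y of rod_neck in the frame of stand between -0.008 and 0.008 m and z of rod_neck in the frame of stand between 0.103 and 0.118 m and x of rod_tip in the frame of stand above 0.08 m and y of rod_tip in the frame of stand between -0.014 and 0.014 m and z of rod_tip in the frame of stand between 0.1 and 0.122 m and x of mould_a in the frame of stand between -0.065 and 0.065 m and x of mould_b in the frame of stand between -0.065 and 0.065 m and x of mould_c in the frame of stand between -0.065 and 0.065 m and linear speed of each of mould_a, mould_b, mould_c, rod below 0.03 m/s); the robot touches nothing.
It fails at once if a mould falls or is set down low (its centre under 50 mm) (height (world z) of any of mould_a, mould_b, mould_c below 0.05 m).
It fails at once if a bystander is pushed more than 40 mm or tipped (distance of any of spray_bottle, pitcher, scrub_brush from where it was at the start of the episode above 0.04 m or angle between any of spray_bottle, pitcher, scrub_brush's own z axis and vertical above 0.5 rad).
It also fails if it takes over 61 s, if anything falls off the work surface, if the arm or the gripper's body presses on something with over 40 N, if the wrist force passes 120 N, or if a joint passes its speed limit or range.

ROBOT

A 7-joint arm with a two-finger parallel gripper is mounted at the origin on the work surface. World frame = base frame: x ahead of the robot, y to its left, z up, the work surface at z = 0. Lengths are in m, angles in rad, forces in N, time in s.
With the tool pointing down it reaches from about 0.4 to 0.875 m from the base axis. Payload 6.5 kg.
Tool frame: the origin (TCP) lies on the centre line of the jaws, within the pads' length; the fingertips stand 19 mm ahead of it and the grasp point (between the pads) is the TCP; z points along the fingers, y is the direction in which the jaws open and shut (so a half turn about z gives the same grasp; the last joint's range is limited). The gripper opens to 85 mm and grips with 20 to 120 N. Pads are 22 mm wide; open, the fingers measure 114 mm over their backs; the gripper's body (76 mm by 85 mm) begins 54 mm behind the grasp point. The pads swing forward as they close: fully open they stand 13 mm farther back than shut.
Start: joints at [-1.303, 0.536, -0.004, 1.538, 0.003, 1.067, -0.071], TCP at [0.213, 0.614, 0.25] pointing down, gripper open.
Joint ranges: [-2.7, 2.7], [-0.37, 2.16], [-1.27, 1.26], [0.24, 2.4], [-1.31, 4.45], [0.19, 1.91], [-2.76, 2.76]. Speed limits (rad/s): [2.39, 2.39, 3.14, 3.14, 3.14, 3.14, 3.14].

INTERFACE

Orientations are given as a unit quaternion [x, y, z, w].
In Python, from bench import status, viewer, env gives the robot as it stands.
- The arm moves only by the shell command python3 -m creep 'ROWS' [OPENING]. ROWS is JSON, a list of rows, each a list of 4 numbers: the shift along the world's x, y, z in m, then the turn about the world's z in rad. A call has 1 to 8 rows; each row shifts and turns the commanded pose from where the row before left it; what a row does not reach is not made up. A row lasts 1/10 s, in which the tool goes at most 50 mm and 8.59 degrees, less where a joint would pass 70% of its speed; a pose out of reach is approached as far as the arm can. A call with a gripper value outside its range is refused whole. OPENING is the closure, from 0 (fully open) to 1 (shut), set as the call begins (- or left out, the last holds). The fingers move at their own pace and stop on an object; the grip force is fixed at half the most. Time passes only in rows, so rows that do not move let the fingers close. It gives the time, the measured TCP pose, the force and the opening at its end, in the units of the state.
- status.state(): the state, without advancing time (a new reading comes with each control period).
- viewer.grab_frame(name): name is "scene" or "top" or "wrist"; returns a dict with "color" (400x640x3 uint8, red, green, blue), "z_map" (400x640 float32, m along the optical axis (not along the pixel's ray), 0 where there is no reading), "intrinsics" (3x3 intrinsics, pixels), "k1" (the pictures are not rectified: a ray, as slopes to the right and down, at radius r is drawn at 1 + k1 r^2 times it, then the intrinsics apply), "R" (3x3) and "t" (3): a world point X has camera coordinates R X + t; the wrist camera has in their place "hand_eye" (4x4, takes a point from camera to tool coordinates, whose origin is the TCP and whose axes are the flange's). Camera axes: x right, y down, z forward; pixel columns grow to the right and rows downward; lengths in m; the calibration is good to about 2 mm. A picture is of the moment at which its call begins: read the wrist's pose just before it.
- env.job_done(): hands the job in, once; it reports no verdict.
Trained networks look in the newest picture that a camera, given by its name, has taken for a name from the list of things; names that differ only in an ending like _2 or _b are one class to them, and where a whole thing is asked for, a point or a joint stands for the part that bears it (a point fixed in the world has none). Each returns a list of dicts, best first, with "score" (0 to 1); they miss things now and then, are a little off and sometimes report something else, mostly with a low value. They report only what shows in the picture. A call takes as long as a camera call. They do not tell look-alikes from the thing itself.
- viewer.cut_out(camera, name): "mask" (400x640 bool, what is visible of it) and "extent" ([left, top, width, height] in pixels, round what is visible of it).
The state is a dict: "time": time; "joint_pos": joint angles; "joint_vel": joint speeds; "joint_efforts": joint torques, N m; "tool_pos": TCP position; "tool_rot": TCP orientation; "force": force on the tool from outside, world axes, zero at the start; "wrist_torque": the same for the moment, N m; "width": finger opening in m.
Only numpy, scipy, OpenCV 4.12 (cv2) and the standard library are available. Lean on these libraries where they do the work, as an engineer would, in place of code of your own. Each camera call takes 0.05 s, during which the arm holds its last target. There are 200 camera calls.

## Working session

There is one attempt and no reset: what is moved stays moved. The work goes in short steps, Python scripts to look and compute and a shell command to move; the robot and the scene stay as the last step left them, time stands still between calls to the robot, and variables do not carry over. Pictures are saved under pics/ and viewed, about 8 in all and at most 12, crops included, and the job is handed in when it is done.

```bash
mkdir -p pics; ls; cat > h.py <<'E'
import numpy as np, cv2
from bench import status, viewer, env
from scipy.spatial.transform import Rotation as Ro
def grab(c):
    s=status.state(); f=viewer.grab_frame(c); f['s']=s
    if 'hand_eye' in f:
        T=np.eye(4); T[:3,:3]=Ro.from_quat(s['tool_rot']).as_matrix(); T[:3,3]=s['tool_pos']
        M=np.linalg.inv(T@np.array(f['hand_eye'])); f['R']=M[:3,:3]; f['t']=M[:3,3]
    f['R']=np.array(f['R']); f['t']=np.array(f['t']); f['K']=np.array(f['intrinsics'])
    return f
def cloud(f):
    h,w=f['z_map'].shape; u,v=np.meshgrid(np.arange(w),np.arange(h))
    p=np.stack([u,v],-1).reshape(-1,1,2).astype(float)
    n=cv2.undistortPoints(p,f['K'],np.array([f['k1'],0,0,0.])).reshape(h,w,2)
    z=f['z_map'][...,None]; c=np.concatenate([n*z,z],-1)
    P=(c-f['t'])@f['R']; P[f['z_map']==0]=np.nan
    return P
def proj(f,X):
    return cv2.projectPoints(np.atleast_2d(np.array(X,float)),cv2.Rodrigues(f['R'])[0],f['t'].astype(float),f['K'],np.array([f['k1'],0,0,0.]))[0].reshape(-1,2)
def save(n,im): cv2.imwrite('pics/'+n+'.png',im[...,::-1])
E
python3 - <<'E'
from h import *
print(status.state())
for c in ('top','scene'):
    f=grab(c); P=cloud(f); save(c+'0',f['color'])
    print(c,'cam',-f['R'].T@f['t'])
    for n in ('rod','mould_a','rack','stand','spray_bottle','pitcher','scrub_brush'):
        for d in viewer.cut_out(c,n):
            m=d['mask']; print(n,round(d['score'],2),d['extent'],m.sum(),np.round(np.nanmedian(P[m],0),3))
    np.savez('f_'+c,P=P,c=f['color'])
E
```

```text
pics
{'time': 0.0, 'joint_pos': array([-1.30319247,  0.53717175, -0.00442362,  1.53888255,  0.00257267,
        1.06731438, -0.0712139 ]), 'joint_vel': array([-0.00020796, -0.00015405,  0.00046342,  0.00134232, -0.00098832,
       -0.00058961, -0.0006066 ]), 'joint_efforts': array([-8.25902098e-04, -5.83407390e+01,  1.04798175e+00, -2.59096938e+01,
        1.22978960e-02,  9.61699930e-03,  9.65587930e-06]), 'tool_pos': array([0.21278279, 0.6135388 , 0.24940591]), 'tool_rot': array([ 1.66112311e-01,  9.86106443e-01, -8.80518334e-04, -9.07163224e-05]), 'force': array([0.85427166, 0.20065738, 0.30434378]), 'wrist_torque': array([ 0.06892892,  0.02931477, -0.06997521]), 'width': 0.08561083020100928}
top cam [ 0.50031618 -0.06679817  1.41431741]
rod 0.67 [404.5, 184.3, 26.6, 99.3] 515 [ 0.419 -0.316  0.116]
rod 0.34 [264.3, 114.5, 29.2, 41.7] 953 [0.766 0.06  0.023]
mould_a 0.96 [273.3, 170.5, 31.8, 30.3] 640 [0.605 0.037 0.004]
mould_a 0.93 [211.7, 167.1, 18.5, 35.5] 402 [0.595 0.186 0.223]
mould_a 0.91 [237.5, 225.3, 33.3, 30.2] 698 [0.448 0.14  0.005]
mould_a 0.81 [219.8, 175.1, 25.4, 
[... 937 characters left out ...]
 [408.2, 155.6, 19.0, 30.7] 369 [0.623 0.178 0.213]
mould_a 0.6 [422.0, 143.9, 21.5, 36.7] 394 [0.637 0.205 0.227]
rack 0.63 [392.3, 148.7, 52.7, 90.4] 1668 [0.61  0.219 0.01 ]
stand 0.97 [212.8, 187.6, 31.6, 69.9] 1248 [ 0.543 -0.326  0.016]
stand 0.96 [155.9, 166.2, 28.6, 63.0] 1035 [ 0.342 -0.485  0.038]
stand 0.7 [128.9, 216.0, 54.8, 79.6] 1794 [ 0.568 -0.533  0.009]
stand 0.66 [396.9, 156.6, 21.0, 34.3] 324 [0.608 0.154 0.199]
spray_bottle 0.7 [284.3, 215.0, 27.5, 79.8] 1675 [ 0.76  -0.192  0.107]
pitcher 0.73 [370.7, 231.3, 39.8, 50.8] 1683 [0.772 0.05  0.065]
pitcher 0.43 [392.9, 150.2, 12.4, 20.1] 102 [0.317 0.281 0.041]
pitcher 0.34 [396.2, 156.9, 18.4, 32.8] 290 [0.61  0.152 0.199]
```

View pics/top0.png

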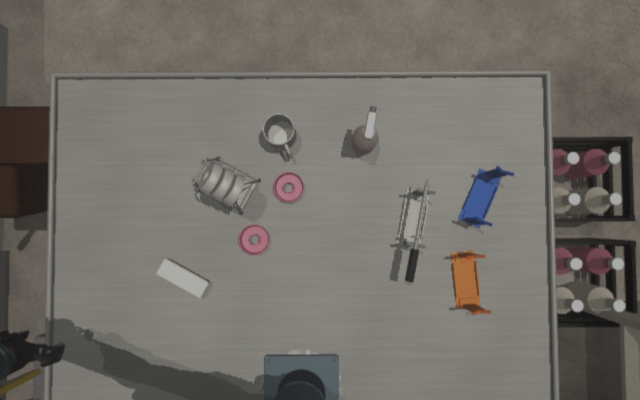

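View pics/scene0.png

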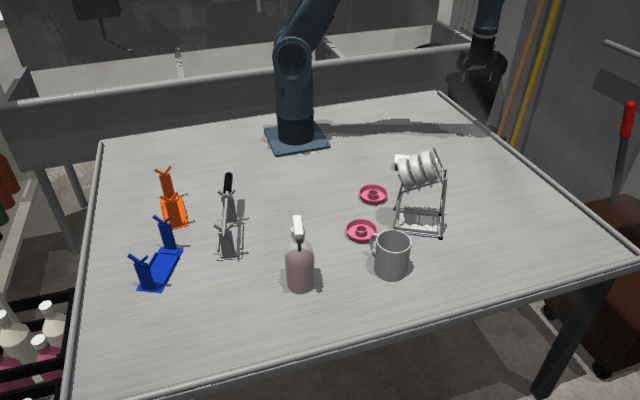

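```bash
cat > fit.py <<'E'
from h import *
A=[np.load('f_top.npz')['P'].reshape(-1,3),np.load('f_scene.npz')['P'].reshape(-1,3)]
for P,n in zip(A,('top','scene')):
    m=(P[:,0]>.3)&(P[:,0]<.72)&(P[:,1]>-.40)&(P[:,1]<-.24)&(P[:,2]>.095)&(P[:,2]<.16)
    Q=P[m]; print(n,len(Q))
    for x in np.arange(.3,.74,.02):
        q=Q[(Q[:,0]>=x)&(Q[:,0]<x+.02)]
        if len(q): print(round(x+.01,2),len(q),np.round(np.median(q[:,1]),4),np.round(q[:,1].min(),3),np.round(q[:,1].max(),3),np.round(np.percentile(q[:,2],[50,95]),4))
E
python3 fit.py
```

```text
top 654
0.33 12 -0.3006 -0.309 -0.291 [0.1178 0.1228]
0.35 65 -0.298 -0.313 -0.288 [0.1182 0.1248]
0.37 70 -0.303 -0.318 -0.291 [0.1196 0.1243]
0.39 63 -0.3069 -0.321 -0.296 [0.1186 0.1236]
0.41 72 -0.3111 -0.325 -0.298 [0.1184 0.1247]
0.43 75 -0.3166 -0.342 -0.293 [0.1149 0.1254]
0.45 42 -0.3189 -0.335 -0.293 [0.1185 0.1269]
0.47 32 -0.3234 -0.331 -0.307 [0.1135 0.1179]
0.49 27 -0.3277 -0.334 -0.322 [0.1132 0.1179]
0.51 26 -0.3315 -0.337 -0.326 [0.1128 0.119 ]
0.53 29 -0.3367 -0.342 -0.331 [0.1129 0.1168]
0.55 27 -0.3398 -0.347 -0.335 [0.1131 0.1171]
0.57 45 -0.3477 -0.372 -0.338 [0.116  0.1244]
0.59 60 -0.3454 -0.364 -0.322 [0.1148 0.124 ]
0.61 9 -0.3514 -0.353 -0.348 [0.1148 0.1157]
scene 520
0.33 5 -0.3048 -0.309 -0.288 [0.1187 0.1215]
0.35 31 -0.2984 -0.311 -0.289 [0.1206 0.1237]
0.37 30 -0.3041 -0.317 -0.292 [0.1207 0.1236]
0.39 32 -0.3072 -0.32 -0.297 [0.1205 0.1235]
0.41 44 -0.3129 -0.326 -0.301 [0.1194 0.1234]
0.43 71 -0.3137 -0.344 -0.293 [0.1163 0.1241]
0.45 74 -0.3195 -0.337 -0.294 [0.1149 0.1254]
0.47 17 -0.3232 -0.328 -0.309 [0.1141 0.1173]
0.49 18 -0.328 -0.334 -0.324 [0.1148 0.1176]
0.51 18 -0.3316 -0.337 -0.327 [0.1152 0.117 ]
0.53 17 -0.3366 -0.343 -0.332 [0.1148 0.1176]
0.55 19 -0.3404 -0.346 -0.335 [0.1147 0.1173]
0.57 45 -0.3535 -0.373 -0.332 [0.1156 0.1234]
0.59 90 -0.3434 -0.37 -0.322 [0.1132 0.1242]
0.61 9 -0.3513 -0.353 -0.349 [0.113  0.1159]
```

```bash
python3 - <<'E'
from h import *
f=grab('wrist'); print(np.round(np.array(f['hand_eye']),3)); print(f['K'],f['k1'])
P=np.load('f_top.npz')['P'].reshape(-1,3);S=np.load('f_scene.npz')['P'].reshape(-1,3)
for Q in (P,S):
    m=(Q[:,0]>.3)&(Q[:,0]<.72)&(abs(Q[:,1]+.32)<.08)&(Q[:,2]>.105)&(Q[:,2]<.13)
    q=Q[m]; ln=cv2.fitLine(q[:,:2].astype(np.float32),cv2.DIST_HUBER,0,.005,.01).ravel(); print('rod',np.degrees(np.arctan(ln[1]/ln[0])),ln[3]+ln[1]/ln[0]*(.37-ln[2]))
# rack points above 0.1
for Q in (P,S):
    m=(Q[:,0]>.5)&(Q[:,0]<.72)&(Q[:,1]>.07)&(Q[:,1]<.33)&(Q[:,2]>.1)&(Q[:,2]<.3)
    q=Q[m]; print(len(q),np.round(q.min(0),3),np.round(q.max(0),3)); c=q-q.mean(0); print(q.mean(0),np.linalg.svd(c,full_matrices=False)[2])
E
python3 -m creep '[[0.02,-0.03,0.03,-0.14],[0.02,-0.03,0.03,-0.14],[0.02,-0.03,0.03,-0.14],[0.02,-0.03,0.03,-0.14],[0.02,-0.03,0.03,-0.14],[0.02,-0.03,0.02,-0.14],[0.02,-0.03,0.02,-0.14],[0.02,-0.03,0.02,-0.14]]'
python3 -m creep '[[0.02,-0.03,0.02,-0.14],[0.02,-0.03,0,-0.14],[0.02,-0.03,0,-0.14],[0.02,-0.03,0,-0.14],[0.02,-0.03,0,-0.14],[0.02,-0.03,0,-0.14],[0.02,-0.03,0,-0.14],[0.02,-0.03,0,-0.14]]'
python3 -m creep '[[0,-0.0,0.0,-0.14],[0,0,0,-0.14],[0,0,0,-0.14],[0,0,0,-0.14],[0,0,0,-0.14],[0,0,0,0]]'
```

```text
[[-0.    -0.951 -0.309  0.08 ]
 [ 1.    -0.     0.    -0.   ]
 [-0.    -0.309  0.951 -0.124]
 [ 0.     0.     0.     1.   ]]
[[294.54862577   0.         316.8928345 ]
 [  0.         294.54862577 203.86736171]
 [  0.           0.           1.        ]] -0.02962337965892
rod -11.637682 -0.30345714
rod -11.603403 -0.30366424
1494 [0.54  0.072 0.101] [0.718 0.286 0.254]
[0.60051152 0.19518639 0.21517886] [[-0.44884702 -0.89213249  0.0513417 ]
 [-0.88687538  0.4517689   0.09673115]
 [ 0.10949158  0.0021162   0.99398547]]
1499 [0.553 0.07  0.1  ] [0.72  0.286 0.251]
[0.62110212 0.19208763 0.1980074 ] [[ 0.31687928  0.87290451 -0.37097876]
 [ 0.12185701 -0.42536262 -0.89678175]
 [ 0.94060533 -0.23896519  0.24115813]]
time: 1.65
tool_pos: [0.3735, 0.3727, 0.4614]
tool_rot: [0.667, 0.745, 0.0, -0.0]
force: [1.3, -0.5, -0.1]
width: 0.0854
time: 2.45
tool_pos: [0.5335, 0.1328, 0.4806]
tool_rot: [0.961, 0.277, 0.0, -0.0]
force: [0.2, -0.4, -0.0]
width: 0.0856
time: 3.05
tool_pos: [0.5329, 0.1342, 0.4803]
tool_rot: [0.998, -0.067, -0.0, -0.0]
force: [0.1, -0.3, -0.3]
width: 0.0854
```

```bash
python3 - <<'E'
from h import *
print(np.round(status.state()['joint_pos'],2))
f=grab('wrist'); P=cloud(f); save('w1',f['color']); np.savez('f_w1',P=P,c=f['color'])
for d in viewer.cut_out('wrist','mould_a'): print(round(d['score'],2),d['extent'],np.round(np.nanmedian(P[d['mask']],0),3))
E
```

```text
[-0.91  0.24  0.73  1.5  -0.16  1.47 -1.88]
0.94 [225.1, 85.3, 40.4, 71.3] [0.611 0.212 0.238]
0.79 [343.0, 83.8, 42.5, 50.0] [0.599 0.034 0.005]
0.74 [303.0, 170.7, 41.1, 44.3] [0.443 0.138 0.005]
0.73 [274.2, 103.0, 35.2, 61.0] [0.581 0.157 0.211]
0.67 [252.0, 93.4, 34.1, 67.3] [0.596 0.183 0.225]
```

View pics/w1.png

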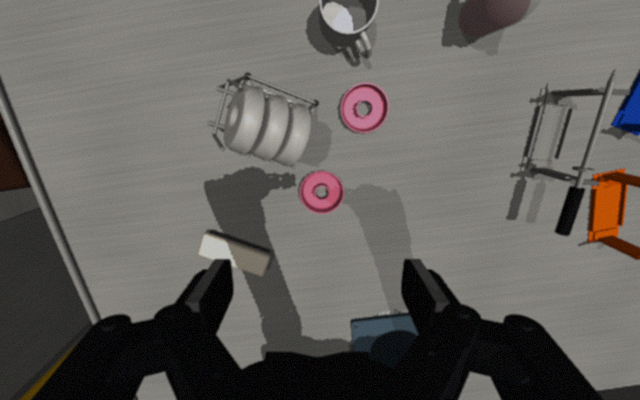

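```bash
cat > rk.py <<'E'
from h import *
from scipy.optimize import least_squares
D=np.array([.883,0,.469]); U=np.array([-.469,0,.883])
P=[]
for c in ('top','scene','wrist'):
    f=grab(c); C=cloud(f)
    for d in viewer.cut_out(c,'mould_a'):
        m=cv2.erode(d['mask'].astype(np.uint8),np.ones((3,3)))>0
        q=C[m]; q=q[~np.isnan(q[:,0])]
        if len(q) and .1<np.median(q[:,2])<.3 and np.median(q[:,1])>.1: P.append((c,q)); print(c,len(q),np.round(np.median(q,0),3))
np.save('mp.npy',np.concatenate([q for _,q in P]))
def loc(p,q):
    c,s=np.cos(p[2]),np.sin(p[2]); d=q-[p[0],p[1],0]
    l=np.stack([d[:,0]*c+d[:,1]*s,-d[:,0]*s+d[:,1]*c,d[:,2]-.194],1)
    return l@D,l[:,1],l@U
def run(PP,lab):
    q=np.concatenate(PP); q=q[q[:,2]>.17]
    def res(p):
        s,y,u=loc(p,q); k=np.round((s-p[3])/.033).clip(-1,1); t=s-p[3]-33e-3*k
        return np.hypot(y,u)-(p[4]-p[5]*t)
    # u offset fixed; along-position (p[3]) degenerate with x0 -> fix 0
    best=None
    for y0 in (-.01,0,.01):
        r=least_squares(lambda v:res([v[0],v[1],v[2],0,v[3],v[4]]),[.597+y0,.186-y0,1.06,.04,.3],loss='soft_l1',f_scale=.002,x_scale=[.01,.01,.1,.01,.1])
        if best is None or r.cost<best.cost: best=r
    print(lab,len(q),np.round(best.x,4),'deg',np.degrees(best.x[2]),'med',np.median(abs(best.fun)),best.cost)
    s,y,u=loc([*best.x[:3]],q); h=np.histogram(s,np.arange(-.06,.06,.004)); print(h[0])
    return best.x
for c in ('top','scene','wrist'): run([q for n,q in P if n==c],c)
run([q for n,q in P],'all')
E
python3 rk.py
```

```text
top 162 [0.611 0.177 0.227]
top 160 [0.593 0.154 0.213]
scene 285 [0.636 0.204 0.231]
scene 172 [0.612 0.152 0.201]
scene 297 [0.622 0.177 0.215]
wrist 1205 [0.581 0.158 0.211]
wrist 1378 [0.596 0.182 0.226]
wrist 1923 [0.611 0.212 0.239]
top 322 [ 0.5976  0.1876  1.1266  0.0357 -0.1657] deg 64.55214112262139 med 0.0020912316563539875 0.0011028084770696197
[ 0  0  0  0  0  0  0 18 30 31 39 42  0  0  0 19 30 31 31 44  7  0  0  0
  0  0  0  0  0]
scene 733 [0.5998 0.1912 1.0824 0.0402 0.2963] deg 62.01782597881901 med 0.002046217293284025 0.0030911024531513308
[ 0  0  0  0  0  0  6 40 39 41 27  0  0 27 43 47 45 49 83  1  0  1 42 44
 45 54 76 18  2]
wrist 4505 [0.5885 0.1775 1.0793 0.0337 0.0186] deg 61.841796391293435 med 0.0024629668392809542 0.024898953817088246
[  0   0   0   0   0   0   0   0   0 129 178 179 182 221 316   0   0 147
 207 204 192 247 379   0   1 111 229 233 224]
all 5560 [ 0.5916  0.1811  1.0795  0.0352 -0.0044] deg 61.851463729810014 med 0.002447097077646801 0.032866864315314596
[  0   0   0   0   0   0   0   0 132 209 244 263 296 374   0   0 181 269
 282 268 324 504   5   1 116 279 273 273 378]
```

```bash
sed -i '/^def run/,$d' rk.py; cat >> rk.py <<'E'
def lab(q):
    m=np.median(q,0); return int(np.clip(np.round((m[1]-.181)/.027),-1,1))
def run(PP,name):
    q=np.concatenate(PP); k=np.concatenate([np.full(len(x),lab(x)) for x in PP])
    def res(v):
        s,y,u=loc(v,q); t=s-.033*k+.011-v[5+0*k]*0
        rad=np.hypot(y,u)-(.045-v[3]*t-v[4]*t**2*30)
        out=np.maximum(0,-t-.003)+np.maximum(0,t-.025)
        return np.concatenate([rad,out])
    r=least_squares(res,[.605,.20,1.08,.2,0,0],loss='soft_l1',f_scale=.002,x_scale=[.01,.01,.1,.1,.1,1])
    s,y,u=loc(r.x,q)
    print(name,np.round(r.x[:5],4),'deg',round(np.degrees(r.x[2]),2),'med',np.median(abs(r.fun[:len(q)])),[np.round(np.percentile(s[k==i],[2,98]),3) for i in (-1,0,1) if (k==i).any()])
for c in ('top','scene','wrist'): run([q for n,q in P if n==c],c)
run([q for n,q in P],'all')
E
python3 rk.py
```

```text
top 148 [0.612 0.177 0.226]
top 178 [0.628 0.204 0.239]
top 191 [0.593 0.154 0.212]
scene 247 [0.611 0.152 0.198]
scene 219 [0.638 0.203 0.232]
scene 268 [0.624 0.177 0.215]
wrist 1368 [0.595 0.183 0.226]
wrist 1917 [0.611 0.212 0.239]
wrist 1220 [0.58  0.157 0.211]
top [ 0.5991  0.2015  1.138  -0.6338  1.928 ] deg 65.2 med 0.0022491703372622893 [array([-0.043, -0.024]), array([-0.011,  0.008]), array([0.022, 0.041])]
scene [ 0.5976  0.1991  1.0858 -0.3695  1.1867] deg 62.21 med 0.0018030716789700606 [array([-0.042, -0.023]), array([-0.01,  0.01]), array([0.026, 0.043])]
wrist [ 0.596   0.1939  1.0731 -0.0377  0.5918] deg 61.48 med 0.001821486567532865 [array([-0.038, -0.018]), array([-0.006,  0.014]), array([0.027, 0.047])]
all [ 0.5966  0.1943  1.0824 -0.0612  0.6204] deg 62.02 med 0.0018070729373488408 [array([-0.039, -0.018]), array([-0.006,  0.014]), array([0.027, 0.047])]
```

```bash

R='no'; python3 -m creep '[[-0.007,-0.02,-0.005,0.14],[-0.007,-0.02,-0.005,0.14],[-0.007,-0.02,-0.005,0.14],[-0.007,-0.02,-0.005,0.14],[-0.007,-0.02,-0.005,0.14],[-0.007,-0.02,-0.005,0.14],[-0.007,-0.02,-0.005,0.14],[-0.007,-0.02,-0.005,0.14]]'
python3 -m creep '[[-0.007,-0.02,-0.01,0.14],[-0.007,-0.02,-0.01,0.14],[-0.007,-0.02,-0.01,0.14],[-0.007,-0.02,-0.01,0.14],[-0.007,-0.02,-0.01,0.14],[-0.007,-0.02,-0.01,0.14],[-0.007,-0.02,-0.01,0.14],[-0.007,-0.02,-0.01,0.14]]'
python3 -m creep '[[-0.007,-0.02,-0.01,0.14],[-0.007,-0.02,-0.01,0.14],[-0.007,-0.02,-0.01,0.14],[-0.007,-0.02,-0.01,0.14],[-0.007,-0.02,-0.01,0.14],[0,-0.02,-0.01,0.133],[0,0,0,0],[0,0,0,0]]'
cat > rodv.py <<'E'
from h import *
import sys
s=status.state(); print(np.round(s['joint_pos'],2),np.round(s['tool_pos'],4),np.degrees(2*np.arctan2(s['tool_rot'][1],s['tool_rot'][0])))
f=grab('wrist'); P=cloud(f); save(sys.argv[1],f['color']); np.savez('f_'+sys.argv[1],P=P,c=f['color'])
E
cat > rodm.py <<'E'
from h import *
import sys
d=np.load('f_'+sys.argv[1]+'.npz'); P=d['P'].reshape(-1,3)
m=(P[:,0]>.3)&(P[:,0]<.72)&(abs(P[:,1]+.32)<.08)&(P[:,2]>.098)&(P[:,2]<.135)
q=P[m]; l=cv2.fitLine(q[:,:2].astype(np.float32),cv2.DIST_HUBER,0,.003,.001).ravel(); 
if l[0]<0: l[:2]*=-1
print('yaw',np.degrees(np.arctan2(l[1],l[0])),'y at .386',l[3]+l[1]/l[0]*(.386-l[2]))
a=(q[:,:2]-l[2:])@l[:2]; b=(q[:,:2]-l[2:])@[-l[1],l[0]]
for s in np.arange(a.min(),a.max(),.005):
    k=(a>=s)&(a<s+.005)
    if k.sum()>2: print(np.round(l[2:]+l[:2]*(s+.0025),4),k.sum(),'w',np.round(np.percentile(b[k],[2,98])*1e3,1),'z',np.round(np.percentile(q[k,2],[50,98]),4))
E
python3 rodv.py w2; python3 rodm.py w2
```

```text
time: 4.55
tool_pos: [0.4766, -0.0268, 0.4402]
tool_rot: [0.879, 0.477, 0.0, -0.0]
force: [0.4, -0.7, -0.1]
width: 0.0853
time: 5.35
tool_pos: [0.4206, -0.1867, 0.36]
tool_rot: [0.492, 0.871, 0.0, 0.0]
force: [-0.2, -0.9, 0.5]
width: 0.0854
time: 6.15
tool_pos: [0.3858, -0.3059, 0.3003]
tool_rot: [0.102, 0.995, 0.0, -0.0]
force: [0.4, 0.9, -0.1]
width: 0.0853
[-0.06  0.25  0.76  1.92 -0.2   1.05  2.15] [ 0.3858 -0.3059  0.3003] 168.28553281600387
yaw -11.14953 y at .386 -0.30975312
[ 0.3346 -0.2996] 127 w [-11.1  10.7] z [0.1192 0.1224]
[ 0.3395 -0.3006] 107 w [-11.1  10.6] z [0.1206 0.1236]
[ 0.3444 -0.3016] 113 w [-11.3  11.5] z [0.1206 0.1229]
[ 0.3493 -0.3025] 112 w [-11.5  11.7] z [0.1204 0.1231]
[ 0.3542 -0.3035] 110 w [-11.6  11.7] z [0.1206 0.1231]
[ 0.3591 -0.3045] 110 w [-11.8  11.7] z [0.1204 0.1229]
[ 0.364  -0.3054] 104 w [-11.9  11.6] z [0.1204 0.1229]
[ 0.3689 -0.3064] 106 w [-12.1  11.7] z [0.1205 0.1234]
[ 0.3738 -0.3074] 105 w [-11.   11.7] z [0.1207 0.1234]
[ 0.3787 -0.3083] 99 w [-11.   11.6] z [0.1206 0.1226]
[ 0.3836 -0.3093] 101 w [-11.2  11.6] z [0.1206 0.1231
[... 1718 characters left out ...]
0.1163]
[ 0.5504 -0.3422] 29 w [-4.1  4.9] z [0.1147 0.1163]
[ 0.5553 -0.3431] 25 w [-4.2  4.8] z [0.115  0.1163]
[ 0.5602 -0.3441] 24 w [-4.2  4.8] z [0.1148 0.116 ]
[ 0.5652 -0.3451] 27 w [-4.3  4.7] z [0.1149 0.1165]
[ 0.5701 -0.346 ] 24 w [-4.4  4.7] z [0.115  0.1161]
[ 0.575 -0.347] 215 w [-22.2  23.6] z [0.1145 0.1252]
[ 0.5799 -0.348 ] 154 w [-23.6  23.6] z [0.1151 0.1247]
[ 0.5848 -0.3489] 42 w [-15.8  21.3] z [0.1154 0.1243]
[ 0.5897 -0.3499] 22 w [-4.7  4.5] z [0.1145 0.1155]
[ 0.5946 -0.3509] 14 w [-3.1  4.2] z [0.1147 0.1151]
[ 0.5995 -0.3518] 14 w [-3.2  3.1] z [0.1136 0.1153]
[ 0.6044 -0.3528] 9 w [-2.3  1.8] z [0.1129 0.1136]
[ 0.6093 -0.3538] 5 w [-1.   1.6] z [0.1123 0.1131]
```

View pics/w2.png

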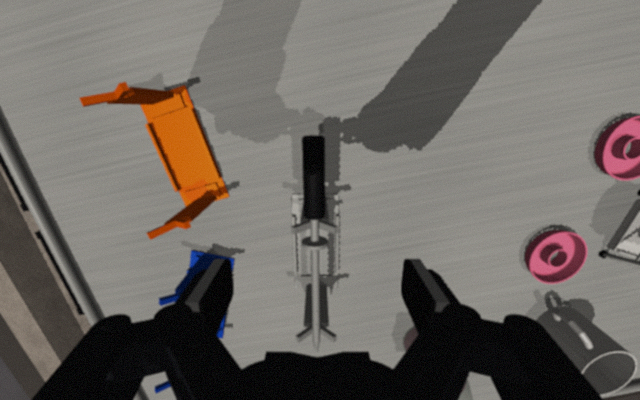

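```bash

python3 -m creep '[[0,-0.003,-0.03,0],[0,0,-0.03,0],[0,0,-0.03,0],[0,0,-0.03,0],[0,0,-0.03,0],[0,0,-0.02,0],[0,0,-0.013,0],[0,0,-0.007,0]]'
python3 -m creep '[[0,0,0,0],[0,0,0,0]]'
python3 -m creep '[[0,0,0,0],[0,0,0,0],[0,0,0,0],[0,0,0,0],[0,0,0,0],[0,0,0,0],[0,0,0,0],[0,0,0,0]]' 1
```

```text
time: 7.0
tool_pos: [0.3864, -0.3081, 0.1098]
tool_rot: [0.1, 0.995, 0.0, -0.0]
force: [0.9, -0.8, 0.7]
width: 0.0856
time: 7.2
tool_pos: [0.3866, -0.3091, 0.1111]
tool_rot: [0.1, 0.995, -0.0, 0.001]
force: [0.2, -0.5, 0.4]
width: 0.0852
time: 8.0
tool_pos: [0.3859, -0.3093, 0.1104]
tool_rot: [0.1, 0.995, -0.0, 0.0]
force: [-0.2, -1.4, 1.9]
width: 0.0222
```

```bash

python3 -m creep '[[0,0,-0.0015,0],[0,0,-0.0015,0],[0,0,-0.0015,0],[0,0,-0.0015,0],[0.0005,0,-0.0015,0],[0.0005,0,-0.0015,0]]'
python3 -m creep '[[0.0005,0,-0.002,0],[0.0005,0,-0.002,0],[0,0,0,0]]'
python3 rodv.py w3; python3 - <<'E'
from h import *
print(status.state()['force'],status.state()['wrist_torque'])
E
```

```text
time: 8.6
tool_pos: [0.3863, -0.3092, 0.1017]
tool_rot: [0.101, 0.995, 0.0, -0.0]
force: [-5.8, -0.1, 13.5]
width: 0.0221
time: 8.9
tool_pos: [0.387, -0.3092, 0.0975]
tool_rot: [0.101, 0.995, 0.0, -0.0]
force: [-5.4, -0.1, 11.4]
width: 0.0225
[ 0.15  0.58  0.55  2.07 -0.51  0.63  2.42] [ 0.387  -0.3092  0.0975] 168.4326415776578
[-5.50220008 -0.02802528 10.42104423] [-0.05986725  0.66530788  0.01827342]
```

View pics/w3.png

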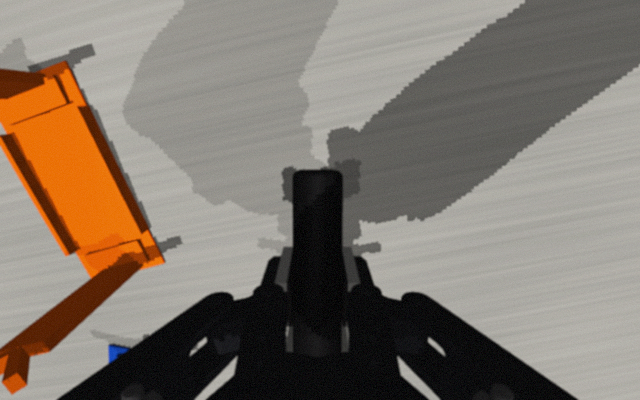

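```bash

python3 -m creep '[[0,0,0,0],[0,0,0,0],[0,0,0,0],[0,0,0,0],[0,0,0,0],[0,0,0.0,0]]' 0
python3 -m creep '[[0,0,0.02,0],[0,0,0.03,0],[0,0,0.04,0],[0,0,0.04,-0.1],[0,0,0.04,-0.145],[0,0,0.04,-0.145],[0,0,0,-0.145],[0,0,0,-0.145]]'
python3 -m creep '[[0,0,0,-0.145],[0,0,0,-0.145],[0,0,0,-0.145],[0,0,0,-0.145],[0,0,0,-0.145],[0,0,0,-0.145],[0,0,0,-0.145],[0,0,0,-0.145]]'
python3 -m creep '[[0,0,0,-0.145],[0,0,0,-0.145],[0,0,0,-0.145],[0,0,0,-0.145],[0,0,0,-0.145],[0,0,0,-0.145],[0,0,0,-0.145],[0,0,0,-0.145]]'
python3 -m creep '[[0,0,0,-0.14],[0,0,0,0]]'
python3 rodv.py w4; python3 rodm.py w4|egrep -v "w \[-[45]"
```

```text
time: 9.55
tool_pos: [0.388, -0.3088, 0.0972]
tool_rot: [0.1, 0.995, 0.0, -0.0]
force: [-0.1, 0.1, 0.6]
width: 0.0856
time: 10.35
tool_pos: [0.3886, -0.3091, 0.3085]
tool_rot: [0.429, 0.903, 0.0, 0.001]
force: [0.3, 0.1, -0.8]
width: 0.0852
time: 11.15
tool_pos: [0.3879, -0.3087, 0.3072]
tool_rot: [0.854, 0.521, -0.0, -0.0]
force: [0.2, -0.6, -0.2]
width: 0.0854
time: 11.95
tool_pos: [0.3879, -0.3088, 0.3072]
tool_rot: [0.999, -0.033, -0.0, -0.0]
force: [-0.1, -0.2, -0.2]
width: 0.0853
time: 12.15
tool_pos: [0.3879, -0.3088, 0.3072]
tool_rot: [0.995, -0.1, -0.0, -0.0]
force: [-0.9, 0.9, 1.0]
width: 0.0854
[-0.37  0.42  1.24  1.92 -0.44  1.12 -0.72] [ 0.3879 -0.3088  0.3072] -11.482424943722899
yaw -10.948002 y at .386 -0.30929574
[ 0.3356 -0.2996] 52 w [-10.3  10.6] z [0.1204 0.1229]
[ 0.3405 -0.3005] 89 w [-11.5  11.8] z [0.1203 0.1233]
[ 0.3454 -0.3014] 83 w [-11.5  11.7] z [0.1209 0.1229]
[ 0.3503 -0.3024] 90 w [-11.5  11.5] z [0.1206 0.1234]
[ 0.3553 -0.3033] 88 w [-11.5  11.4] z [0.1202 0.1232]
[ 0.3602 -0.3043] 88 w [-11.5  11.3] z [0.1206 0.1233]
[ 0.3651 -0.3052] 89 w [-11.4 
[... 315 characters left out ...]
9] 98 w [-11.4  11.9] z [0.1208 0.123 ]
[ 0.3994 -0.3119] 102 w [-11.3  11.8] z [0.1203 0.1231]
[ 0.4043 -0.3128] 99 w [-11.3  11.7] z [0.1204 0.1233]
[ 0.4093 -0.3138] 104 w [-11.3  11.5] z [0.1205 0.1233]
[ 0.4142 -0.3147] 103 w [-11.3  11.4] z [0.1207 0.1229]
[ 0.4191 -0.3157] 105 w [-11.3  11.3] z [0.1202 0.1232]
[ 0.424  -0.3166] 74 w [-8.7  8.7] z [0.1146 0.1214]
[ 0.4289 -0.3176] 155 w [-24.5  24.3] z [0.116  0.1249]
[ 0.4338 -0.3185] 249 w [-24.5  24.2] z [0.1168 0.1254]
[ 0.4387 -0.3195] 78 w [-21.9  21. ] z [0.1152 0.1249]
[ 0.4436 -0.3204] 44 w [-3.9  4.6] z [0.1151 0.1168]
[ 0.4485 -0.3214] 61 w [-9.7 12.3] z [0.1158 0.1269]
[ 0.4534 -0.3223] 152 w [-15.3  14.7] z [0.123  0.1274]
```

```bash

python3 -m creep '[[0,0,-0.03,0],[0,0,-0.03,0],[0,0,-0.03,0],[0,0,-0.03,0],[0,0,-0.03,0],[0,0,-0.025,0],[0,0,-0.015,0],[0,0,-0.007,0]]'
python3 -m creep '[[0,0,0,0],[0,0,0,0],[0,0,0,0],[0,0,0,0],[0,0,0,0],[0,0,0,0]]' 1
python3 -m creep '[[0,0,-0.0015,0],[0,0,-0.0015,0],[0,0,-0.0015,0],[0,0,-0.0015,0],[0.0005,0,-0.0015,0],[0.0005,0,-0.0015,0],[0.0005,0,-0.0015,0],[0.0005,0,-0.0015,0]]'
python3 -m creep '[[0.0005,0,-0.0015,0],[0.0005,0,-0.0015,0],[0.0005,0,-0.0015,0],[0.0005,0,-0.0015,0],[0.0005,0,-0.0015,0],[0.0005,0,-0.0015,0],[0,0,0,0]]'
python3 - <<'E'
from h import *
s=status.state();print(np.round(s['joint_pos'],2),s['wrist_torque'])
f=grab('scene'); P=cloud(f); ms=[d for d in viewer.cut_out('scene','rod')]; 
for d in ms: print(d['score'],d['extent'])
im=f['color'][130:290,150:330]; save('s2',cv2.resize(im,None,fx=4,fy=3.6,interpolation=cv2.INTER_CUBIC))
q=P[ms[0]['mask']]; q=q[(q[:,2]>.07)&(abs(q[:,1]+.32)<.08)]
l=cv2.fitLine(q.astype(np.float32),cv2.DIST_HUBER,0,.003,.001).ravel(); print(l,'pitch',np.degrees(np.arcsin(abs(l[2]))))
E
```

```text
time: 13.0
tool_pos: [0.3874, -0.3084, 0.109]
tool_rot: [0.995, -0.098, -0.001, -0.0]
force: [0.1, 0.3, 0.1]
width: 0.0852
time: 13.6
tool_pos: [0.3882, -0.3095, 0.1108]
tool_rot: [0.995, -0.1, 0.001, 0.001]
force: [-0.3, -0.3, 2.7]
width: 0.0223
time: 14.4
tool_pos: [0.3889, -0.3097, 0.099]
tool_rot: [0.995, -0.1, -0.0, 0.0]
force: [-6.1, -0.0, 12.0]
width: 0.0224
time: 15.1
tool_pos: [0.3913, -0.3101, 0.0899]
tool_rot: [0.995, -0.101, -0.0, 0.001]
force: [-7.7, -0.5, 12.7]
width: 0.022
[-0.05  0.72  0.84  2.07 -0.82  0.73 -0.44] [-0.23704009  0.86101046 -0.07290333]
0.51 [217.5, 183.4, 14.1, 23.2]
[ 0.8854866  -0.20402627  0.41747648  0.46555862 -0.32185292  0.13399605] pitch 24.67537
```

View pics/s2.png

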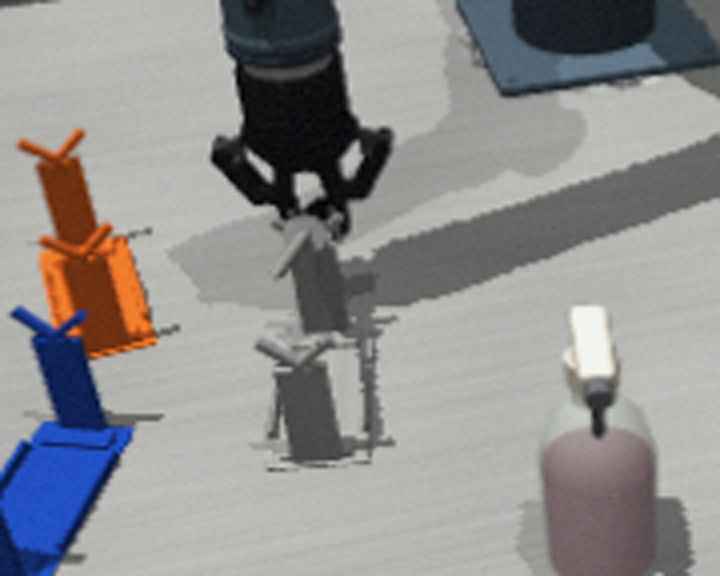

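```bash

python3 -m creep '[[0.0005,0,-0.0015,0],[0,0,0,0]]'
cat > pit.py <<'E'
from h import *
import sys
# fit of rod shaft: points within given box around guess line from TCP along tool x (tool x = point side)
def rodfit(c,pr=28.):
    s=status.state(); f=grab(c); P=cloud(f).reshape(-1,3); P=P[~np.isnan(P[:,0])]
    a=2*np.arctan2(s['tool_rot'][1],s['tool_rot'][0]); T=s['tool_pos']
    h=np.array([np.cos(a),np.sin(a),0]); n=np.array([-h[1],h[0],0]); d=P-T
    A,B,Z=d@h,d@n,d[:,2]
    t=np.tan(np.radians(pr))
    m=(A>.075)&(A<.25)&(abs(B)<.02)&(abs(Z-A*t)<.03)&(P[:,2]>.128)
    if m.sum()<10: print(c,'few',m.sum()); return
    l=cv2.fitLine(np.stack([A,B,Z],1)[m].astype(np.float32),cv2.DIST_HUBER,0,.002,.001).ravel()
    l[:3]*=np.sign(l[0])
    k=-l[3]/l[0]
    print(c,m.sum(),'pitch',round(np.degrees(np.arctan2(l[2],l[0])),2),'yaw off',round(np.degrees(np.arctan2(l[1],l[0])),2),'at TCP: lat,z',np.round([l[4]+k*l[1],l[5]+k*l[2]],4),'A range',np.round([A[m].min(),A[m].max()],3))
if __name__=='__main__':
    for c in ('top','scene','wrist'): rodfit(c)
E
python3 pit.py
```

```text
time: 15.4
tool_pos: [0.3919, -0.3102, 0.0885]
tool_rot: [0.995, -0.101, -0.0, 0.001]
force: [-7.6, -1.5, 14.0]
width: 0.0221
top 184 pitch 27.6 yaw off -0.38 at TCP: lat,z [0.0022 0.0045] A range [0.076 0.203]
scene 49 pitch 27.52 yaw off -0.66 at TCP: lat,z [0.0044 0.0056] A range [0.076 0.205]
wrist 5217 pitch 27.84 yaw off -1.33 at TCP: lat,z [0.0014 0.0065] A range [0.075 0.1  ]
```

```bash

python3 -m creep '[[0,0,0.01,0],[0,0,0.02,0],[0,0,0.03,0],[0,0,0.03,0],[0,0,0.03,0],[0,0,0.03,0],[0,0,0.01,0]]'
python3 -m creep '[[0.003,0.01,0,0.06],[0.005,0.02,0,0.12],[0.006,0.023,0,0.13],[0.006,0.023,0,0.13],[0.006,0.023,0,0.13],[0.006,0.023,0,0.13],[0.006,0.023,0,0.13],[0.006,0.023,0,0.13]]'
python3 -m creep '[[0.006,0.023,-0.01,0.13],[0.005,0.02,-0.02,0.12],[0.003,0.0125,-0.03,0.082],[0,0,-0.03,0],[0,0,-0.02,0],[0,0,-0.01,0],[0,0,0,0]]'
python3 - <<'E'
from pit import *
s=status.state();print(np.round(s['joint_pos'],2),np.round(s['tool_pos'],4),np.degrees(2*np.arctan2(s['tool_rot'][1],s['tool_rot'][0])))
for c in ('top','scene','wrist'): rodfit(c)
E
python3 rk.py
```

```text
time: 16.25
tool_pos: [0.3943, -0.3092, 0.2499]
tool_rot: [0.995, -0.099, 0.001, 0.0]
force: [-0.3, -0.5, -1.9]
width: 0.022
time: 17.05
tool_pos: [0.4367, -0.1383, 0.2463]
tool_rot: [0.927, 0.376, -0.001, -0.001]
force: [-1.0, 0.7, -1.8]
width: 0.0222
time: 17.75
tool_pos: [0.4498, -0.0847, 0.1262]
tool_rot: [0.854, 0.52, -0.002, -0.001]
force: [0.6, -0.3, -1.5]
width: 0.0222
[-0.45  0.5   0.67  2.15 -0.51  0.66  0.1 ] [ 0.4498 -0.0847  0.1262] 62.70713333144724
top 194 pitch 25.09 yaw off 0.04 at TCP: lat,z [-0.0024  0.0047] A range [0.075 0.208]
scene 174 pitch 25.29 yaw off 0.27 at TCP: lat,z [-0.0037  0.0026] A range [0.076 0.208]
wrist 4941 pitch 25.81 yaw off -0.57 at TCP: lat,z [0.0015 0.0048] A range [0.075 0.102]
top 285 [0.582 0.157 0.211]
top 276 [0.593 0.185 0.227]
top 365 [0.613 0.214 0.239]
scene 228 [0.624 0.177 0.217]
scene 213 [0.611 0.153 0.201]
top [0.5989 0.1941 1.0772 0.0208 0.5222] deg 61.72 med 0.0022559676331358816 [array([-0.039, -0.018]), array([-0.003,  0.015]), array([0.029, 0.048])]
scene [ 0.5976  0.1973  1.0885 -0.1655  0.7862] deg 62.37 med 0.0016632479628426525 [array([-0.039, -0.022]), array([-0.007,  0.011])]Traceback (most recent call last):
  File "rk.py", line 28, in <module>
    for c in ('top','scene','wrist'): run([q for n,q in P if n==c],c)
                                      ~~~^^^^^^^^^^^^^^^^^^^^^^^^^^^^
  File "rk.py", line 19, in run
    q=np.concatenate(PP); k=np.concatenate([np.full(len(x),lab(x)) for x in PP])
ValueError: need at least one array to concatenate
```

```bash

python3 -m creep '[[0.0016,0.0035,-0.007,-0.012],[0.003,0.007,-0.0135,0],[0.004,0.008,-0.016,0],[0.004,0.008,-0.016,0],[0.003,0.006,-0.012,0],[0.001,0.003,-0.006,0],[0,0,0,0]]'
cat > tip.py <<'E'
from pit import *
import sys
RX=np.array([.5978,.1955]);RY=np.radians(62.0)
D=np.array([.883,0,.469]); U=np.array([-.469,0,.883])
s=status.state();a=2*np.arctan2(s['tool_rot'][1],s['tool_rot'][0]);print(np.round(s['joint_pos'],2),np.round(s['tool_pos'],4),np.degrees(a))
h=np.array([np.cos(a),np.sin(a),0])
c_,s_=np.cos(RY),np.sin(RY); M=np.array([[c_,s_,0],[-s_,c_,0],[0,0,1]])
r=M@(s['tool_pos']-[*RX,.194]); print('TCP s,lat,u',np.round([r@D,r[1],r@U],4))
for c in ('top','scene'): rodfit(c)
f=grab('scene')
# expected overlay: rack axis & mould mouth circles
im=f['color'].copy()
ax=[np.linalg.inv(M)@(D*t)+[*RX,.194] for t in np.linspace(-.1,.06,9)]
sc=5; x0,y0=340,130; crop=cv2.resize(im[y0:y0+110,x0:x0+150],None,fx=sc,fy=sc,interpolation=cv2.INTER_CUBIC)
for p in proj(f,ax): cv2.circle(crop,tuple(int(v) for v in ((p-[x0,y0])*sc)),2,(0,255,0),-1)
save(sys.argv[1],crop)
E
python3 tip.py s3
```

```text
time: 18.9
tool_pos: [0.4676, -0.0494, 0.0563]
tool_rot: [0.857, 0.515, -0.001, -0.0]
force: [-0.5, 0.2, -0.9]
width: 0.0222
[-0.42  0.64  0.54  2.14 -0.65  0.53  0.13] [ 0.4676 -0.0494  0.0563] 61.96732448362241
TCP s,lat,u [-0.3095  0.      0.0085]
top 124 pitch 41.73 yaw off 3.01 at TCP: lat,z [-0.0114 -0.0665] A range [0.131 0.25 ]
scene 101 pitch 41.01 yaw off 1.73 at TCP: lat,z [-0.0084 -0.0641] A range [0.139 0.25 ]
```

View pics/s3.png

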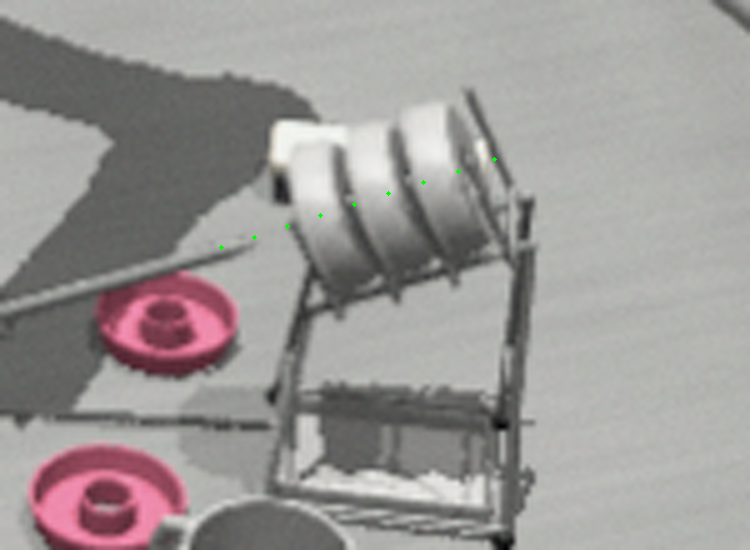

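```bash

python3 -m creep '[[0.0033,0.0062,0.0038,0],[0.0033,0.0062,0.0038,0],[0.0033,0.0062,0.0038,0],[0.0033,0.0062,0.0038,0],[0.0033,0.0062,0.0038,0],[0.0033,0.0062,0.0038,0],[0.0033,0.0062,0.0038,0],[0.0033,0.0062,0.0038,0]]'
sed -i 's/A<.25)/A<.15)/; s/P\[:,2\]>.128/P[:,2]>.07/' pit.py
python3 tip.py s4
```

```text
time: 19.85
tool_pos: [0.4947, 0.0003, 0.088]
tool_rot: [0.857, 0.515, -0.0, 0.0]
force: [0.5, 0.2, -1.7]
width: 0.0221
[-0.56  0.62  0.61  2.08 -0.6   0.63 -0.03] [4.947e-01 3.000e-04 8.800e-02] 61.92975024952913
TCP s,lat,u [-0.2447 -0.0006  0.0099]
top 103 pitch 25.02 yaw off -0.12 at TCP: lat,z [-0.0018  0.0048] A range [0.081 0.149]
scene 97 pitch 25.48 yaw off 0.33 at TCP: lat,z [-0.004  0.003] A range [0.077 0.149]
```

```bash

python3 -m creep '[[0.0033,0.0062,0.0036,0],[0.0033,0.0062,0.0036,0],[0.0033,0.0062,0.0036,0],[0.0033,0.0062,0.0036,0]]'
python3 -m creep '[[0.0033,0.0062,0.0036,0],[0.0033,0.0062,0.0036,0],[0.0033,0.0062,0.0036,0],[0.0033,0.0062,0.0036,0]]'
python3 -m creep '[[0.0033,0.0062,0.0036,0],[0.0033,0.0062,0.0036,0],[0.0033,0.0062,0.0036,0],[0.0033,0.0062,0.0036,0],[0,0,0,0],[0,0,0,0]]'
sed -i 's/A<.15)/A<.11)/' pit.py
python3 tip.py s5
```

```text
time: 20.4
tool_pos: [0.508, 0.0252, 0.1024]
tool_rot: [0.857, 0.515, 0.0, -0.0]
force: [-0.5, 0.9, -2.1]
width: 0.0221
time: 20.8
tool_pos: [0.5211, 0.0499, 0.1168]
tool_rot: [0.857, 0.515, -0.0, -0.0]
force: [-0.1, 0.3, -0.6]
width: 0.0227
time: 21.4
tool_pos: [0.534, 0.0741, 0.1309]
tool_rot: [0.857, 0.515, -0.0, 0.0]
force: [0.2, -0.3, -2.0]
width: 0.0219
[-0.73  0.61  0.68  1.95 -0.55  0.77 -0.22] [0.534  0.0741 0.1309] 61.94395453088655
TCP s,lat,u [-0.1507 -0.0006  0.0086]
top 21 pitch -74.76 yaw off -88.27 at TCP: lat,z [3.5719 0.4729] A range [0.104 0.11 ]
scene 41 pitch 57.92 yaw off 0.14 at TCP: lat,z [-0.0028 -0.0884] A range [0.075 0.11 ]
```

View pics/s5.png

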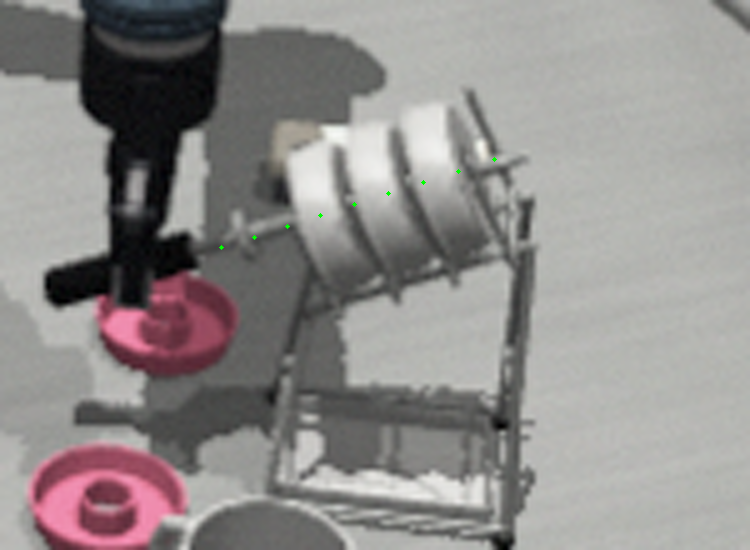

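```bash

python3 -m creep '[[-0.0006,-0.0012,0.0027,0],[-0.0013,-0.0025,0.0053,0],[-0.0013,-0.0025,0.0053,0],[-0.0013,-0.0025,0.0053,0],[0,0,0,0]]'
python3 -m creep '[[-0.0013,-0.0025,0.0053,0],[-0.0013,-0.0025,0.0053,0],[-0.0013,-0.0025,0.0053,0],[-0.0013,-0.0025,0.0053,0],[0,0,0,0]]'
cat > look.py <<'E'
from h import *
import sys
s=status.state();a=2*np.arctan2(s['tool_rot'][1],s['tool_rot'][0]);print(np.round(s['joint_pos'],2),np.round(s['tool_pos'],4),round(np.degrees(a),2),s['force'],s['wrist_torque'])
f=grab(sys.argv[2]); im=f['color']; x0,y0,w,h,sc=map(int,sys.argv[3:8])
save(sys.argv[1],cv2.resize(im[y0:y0+h,x0:x0+w],None,fx=sc,fy=sc,interpolation=cv2.INTER_CUBIC))
E
python3 look.py s6 scene 330 100 160 130 4
```

```text
time: 22.05
tool_pos: [0.5298, 0.0649, 0.1504]
tool_rot: [0.858, 0.514, 0.001, 0.0]
force: [0.4, 0.5, -2.5]
width: 0.0222
time: 22.55
tool_pos: [0.5247, 0.0549, 0.1715]
tool_rot: [0.858, 0.514, 0.001, 0.0]
force: [0.5, 0.5, -2.1]
width: 0.0223
[-0.75  0.53  0.74  1.96 -0.48  0.83 -0.24] [0.5247 0.0549 0.1715] 61.88 [ 0.48966488  0.50447684 -2.12907827] [-0.14808543  0.07413714 -0.03304895]
```

View pics/s6.png

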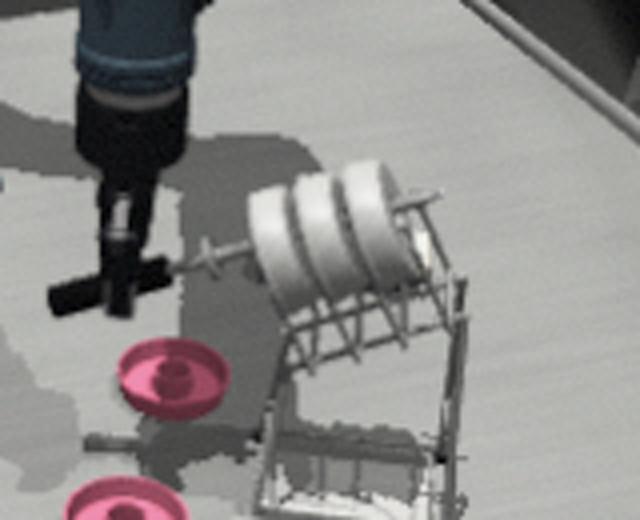

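```bash

python3 -m creep '[[-0.0013,-0.0025,0.0053,0],[-0.0013,-0.0025,0.0053,0],[-0.0013,-0.0025,0.0053,0],[-0.0013,-0.0025,0.0053,0],[-0.0013,-0.0025,0.0053,0],[-0.0013,-0.0025,0.0053,0],[-0.0013,-0.0025,0.0053,0]]'
python3 -m creep '[[-0.0013,-0.0025,0.0053,0],[-0.0013,-0.0025,0.0053,0],[-0.0013,-0.0025,0.0053,0],[-0.0013,-0.0025,0.0053,0],[-0.0013,-0.0025,0.0053,0],[-0.0013,-0.0025,0.0053,0],[0,0,0,0],[0,0,0,0]]'
cat > mould.py <<'E'
from h import *
s=status.state();a=2*np.arctan2(s['tool_rot'][1],s['tool_rot'][0]);T=s['tool_pos'];print(np.round(s['joint_pos'],2),np.round(T,4),round(np.degrees(a),2),np.round(s['force'],1))
h=np.array([np.cos(a),np.sin(a),0]); n=np.array([-h[1],h[0],0])
for c in ('scene','top'):
    f=grab(c); C=cloud(f)
    for nm in ('mould_a','rod'):
      for d in viewer.cut_out(c,nm):
        q=C[d['mask']]; q=q[~np.isnan(q[:,0])]-T
        if len(q)<5: continue
        m=np.median(q,0)
        if np.hypot(m[0],m[1])<.3 and m[2]+T[2]>.08: print(c,nm,round(d['score'],2),len(q),'A,B,Z rel TCP',np.round([m@h,m@n,m[2]],3),'A',np.round(np.percentile(q@h,[2,98]),3),'Z',np.round(np.percentile(q[:,2],[2,98]),3))
    # tip: thin pts far ahead
    P=C.reshape(-1,3); P=P[~np.isnan(P[:,0])]-T; A,B,Z=P@h,P@n,P[:,2]
    m=(A>.12)&(A<.25)&(abs(B)<.012)&(P[:,2]+T[2]>.1)
    for lo in np.arange(.12,.25,.015):
        k=m&(A>=lo)&(A<lo+.015)
        if k.sum(): print(c,round(lo,3),k.sum(),np.round(np.percentile(Z[k],[5,50,95]),3),end=' | ')
    print()
E
python3 mould.py
```

```text
time: 23.3
tool_pos: [0.5151, 0.0376, 0.2082]
tool_rot: [0.858, 0.514, -0.0, -0.0]
force: [-0.1, 0.6, -2.5]
width: 0.0222
time: 24.1
tool_pos: [0.5075, 0.023, 0.2396]
tool_rot: [0.857, 0.515, 0.0, -0.0]
force: [-0.5, 0.3, -3.3]
width: 0.0226
[-0.79  0.4   0.83  1.96 -0.36  0.94 -0.27] [0.5075 0.023  0.2396] 61.93 [-0.5  0.3 -3.3]
scene mould_a 0.84 280 A,B,Z rel TCP [ 0.115 -0.028  0.055] A [0.087 0.134] Z [0.001 0.082]
scene mould_a 0.69 300 A,B,Z rel TCP [ 0.144 -0.03   0.066] A [0.118 0.163] Z [0.015 0.094]
scene mould_a 0.61 324 A,B,Z rel TCP [ 0.172 -0.026  0.081] A [0.147 0.192] Z [0.028 0.108]
scene rod 0.73 367 A,B,Z rel TCP [ 0.036 -0.004  0.018] A [-0.048  0.196] Z [-0.24  0.09]
scene 0.12 45 [-0.001  0.066  0.095] | scene 0.135 27 [0.013 0.04  0.106] | scene 0.15 38 [0.059 0.105 0.108] | scene 0.165 28 [-0.103  0.026  0.054] | scene 0.18 24 [0.036 0.087 0.091] | scene 0.195 22 [-0.088  0.087  0.093] | scene 0.225 9 [-0.07  -0.069 -0.068] | 
top mould_a 0.86 474 A,B,Z rel TCP [ 0.163 -0.003  0.098] A [0.144 0.193] Z [0.051 0.11 ]
top mould_a 0.73 352 A,B,Z rel TCP [ 0.109 -0.008  0.072] A [0.092 0.13 ] Z [0.031 0.089]
top mould_a 0.6 467 A,B,Z rel TCP [ 0.133 -0.003  0.085] A [0.115 0.162] Z [0.044 0.096]
top 0.12 84 [0.033 0.093 0.098] | top 0.135 60 [0.07  0.094 0.106] | top 0.15 88 [0.045 0.106 0.11 ] | top 0.165 38 [0.084 0.103 0.109] | top 0.18 45 [0.052 0.086 0.09 ] | top 0.195 19 [0.085 0.093 0.095] | top 0.225 10 [-0.076 -0.072 -0.07 ] |
```

```bash

python3 -m creep '[[0,0,0.02,0],[0,0,0.03,0],[0,0,0.03,0],[0,0,0.02,0]]'
python3 -m creep '[[0.005,-0.015,0,-0.05],[0.008,-0.025,0,-0.09],[0.01,-0.032,0,-0.11],[0.01,-0.032,0,-0.11],[0.01,-0.032,0,-0.11],[0.01,-0.032,0,-0.11],[0.01,-0.032,0,-0.11],[0.01,-0.032,0,-0.11]]'
python3 -m creep '[[0.01,-0.032,0,-0.11],[0.01,-0.032,0,-0.11],[0.01,-0.032,0,-0.11],[0.008,-0.032,0,-0.11],[0.007,-0.025,0,-0.09],[0.004,-0.015,0,-0.061],[0,0,0,0],[0,0,0,0]]'
python3 mould.py
```

```text
time: 24.8
tool_pos: [0.508, 0.0226, 0.3414]
tool_rot: [0.858, 0.514, 0.001, 0.0]
force: [0.4, 0.3, -4.1]
width: 0.0219
time: 25.6
tool_pos: [0.5801, -0.2113, 0.3379]
tool_rot: [0.991, 0.137, -0.001, -0.0]
force: [-0.1, 0.3, -2.2]
width: 0.0221
time: 26.4
tool_pos: [0.6286, -0.3779, 0.3377]
tool_rot: [0.988, -0.155, -0.001, -0.0]
force: [-0.4, 0.5, -3.9]
width: 0.0223
[-0.03  0.84  1.06  1.21 -0.71  1.47 -0.95] [ 0.6286 -0.3779  0.3377] -17.83 [-0.4  0.5 -3.9]
scene mould_a 0.94 1724 A,B,Z rel TCP [0.171 0.008 0.072] A [0.141 0.19 ] Z [0.033 0.104]
scene mould_a 0.88 221 A,B,Z rel TCP [0.129 0.033 0.071] A [0.113 0.15 ] Z [0.038 0.091]
scene mould_a 0.56 213 A,B,Z rel TCP [0.098 0.036 0.057] A [-0.379  0.133] Z [-0.335  0.078]
scene rod 0.5 72 A,B,Z rel TCP [0.188 0.001 0.086] A [0.15  0.209] Z [0.052 0.094]
scene 0.12 17 [0.031 0.041 0.092] | scene 0.135 62 [0.038 0.073 0.104] | scene 0.15 117 [0.047 0.102 0.105] | scene 0.165 177 [0.051 0.084 0.097] | scene 0.18 201 [0.031 0.045 0.087] | scene 0.195 23 [0.086 0.091 0.094] | scene 0.21 1 [0.093 0.093 0.093] | 
top mould_a 0.91 495 A,B,Z rel TCP [0.126 0.012 0.084] A [0.113 0.172] Z [-0.015  0.094]
top mould_a 0.83 486 A,B,Z rel TCP [0.155 0.01  0.098] A [0.141 0.318] Z [-0.339  0.106]
top mould_a 0.57 428 A,B,Z rel TCP [0.099 0.018 0.073] A [0.085 0.128] Z [0.024 0.082]
top rod 0.62 146 A,B,Z rel TCP [0.092 0.001 0.049] A [0.058 0.198] Z [0.031 0.093]
top 0.12 84 [0.029 0.091 0.094] | top 0.135 76 [0.067 0.101 0.105] | top 0.15 90 [0.043 0.104 0.107] | top 0.165 18 [0.079 0.083 0.086] | top 0.18 42 [0.081 0.088 0.093] | top 0.195 22 [0.086 0.092 0.096] | top 0.21 1 [0.094 0.094 0.094] |
```

```bash

python3 -m creep '[[-0.008,0.006,0,0.028],[-0.012,0.009,0,0.04],[-0.012,0.009,0,0.035],[-0.005,0.004,0,0.008],[0,0,0,0],[0.03,-0.006,0,0],[0,0,0,0],[0,0,0,0]]'
python3 -m creep '[[-0.005,0.001,0,0],[-0.01,0.002,0,0],[-0.01,0.002,0,0],[-0.005,0.001,0,0],[0,0,0,0],[0.03,-0.006,0,0],[0,0,0,0],[0,0,0,0]]'
python3 mould.py
```

```text
time: 27.5
tool_pos: [0.6231, -0.3552, 0.3391]
tool_rot: [0.995, -0.099, -0.0, 0.0]
force: [-0.7, -0.4, -2.9]
width: 0.0219
time: 28.3
tool_pos: [0.623, -0.3549, 0.3391]
tool_rot: [0.995, -0.099, -0.0, 0.0]
force: [-0.3, -0.1, -3.4]
width: 0.0224
[-0.08  0.8   1.05  1.26 -0.68  1.44 -0.86] [ 0.623  -0.3549  0.3391] -11.35 [-0.3 -0.1 -3.4]
scene mould_a 0.66 8 A,B,Z rel TCP [0.081 0.033 0.058] A [0.076 0.103] Z [0.029 0.061]
scene mould_a 0.59 1464 A,B,Z rel TCP [0.127 0.002 0.054] A [0.099 0.144] Z [0.015 0.085]
scene rod 0.62 88 A,B,Z rel TCP [0.171 0.003 0.079] A [0.067 0.207] Z [0.017 0.095]
scene 0.12 154 [0.032 0.065 0.078] | scene 0.135 171 [0.011 0.024 0.065] | scene 0.15 11 [0.07  0.075 0.079] | scene 0.165 12 [0.074 0.082 0.085] | scene 0.18 18 [0.082 0.088 0.092] | scene 0.195 18 [0.087 0.093 0.095] | 
top mould_a 0.89 376 A,B,Z rel TCP [0.087 0.011 0.07 ] A [0.073 0.101] Z [0.04  0.077]
top mould_a 0.77 289 A,B,Z rel TCP [0.065 0.022 0.059] A [0.053 0.082] Z [0.022 0.068]
top mould_a 0.67 577 A,B,Z rel TCP [0.111 0.007 0.075] A [0.095 0.142] Z [0.021 0.086]
top rod 0.47 199 A,B,Z rel TCP [0.16  0.001 0.076] A [0.053 0.254] Z [-0.336  0.093]
top 0.12 42 [0.034 0.064 0.075] | top 0.135 47 [0.023 0.068 0.072] | top 0.15 39 [0.071 0.075 0.081] | top 0.165 38 [0.078 0.082 0.086] | top 0.18 36 [0.082 0.088 0.092] | top 0.195 24 [0.088 0.093 0.096] |
```

```bash

python3 -m creep '[[0,-0.002,-0.015,0],[0,0,-0.025,0],[0,0,-0.03,0],[0,0,-0.03,0],[0,0,-0.03,0],[0,0,-0.025,0],[0,0,-0.02,0],[0,0,-0.01,0]]'
python3 -m creep '[[0,0,-0.004,0],[0,0,-0.002,0],[0,0,-0.002,0],[0,0,-0.002,0],[0,0,-0.002,0],[0,0,0,0]]'
python3 mould.py
```

```text
time: 29.4
tool_pos: [0.6215, -0.3563, 0.1518]
tool_rot: [0.995, -0.099, -0.001, -0.001]
force: [-0.2, 0.6, -2.6]
width: 0.0222
time: 30.0
tool_pos: [0.6225, -0.357, 0.1426]
tool_rot: [0.995, -0.099, 0.0, -0.0]
force: [-0.1, -0.4, -4.0]
width: 0.022
[-0.06  0.97  0.93  1.45 -0.82  1.14 -0.76] [ 0.6225 -0.357   0.1426] -11.41 [-0.1 -0.4 -4. ]
scene mould_a 0.77 1113 A,B,Z rel TCP [0.125 0.004 0.056] A [0.097 0.144] Z [0.015 0.085]
scene mould_a 0.65 96 A,B,Z rel TCP [0.058 0.018 0.06 ] A [0.012 0.075] Z [0.014 0.069]
scene mould_a 0.59 108 A,B,Z rel TCP [0.081 0.012 0.067] A [0.072 0.108] Z [0.02  0.074]
scene rod 0.67 130 A,B,Z rel TCP [ 0.145 -0.003  0.069] A [-0.04   0.206] Z [-0.006  0.095]
scene 0.12 106 [0.031 0.064 0.073] | scene 0.135 118 [0.013 0.024 0.069] | scene 0.15 14 [0.071 0.075 0.079] | scene 0.165 14 [0.078 0.081 0.085] | scene 0.18 20 [0.084 0.089 0.092] | scene 0.195 11 [0.088 0.092 0.095] | scene 0.21 1 [0.098 0.098 0.098] | 
top mould_a 0.57 188 A,B,Z rel TCP [0.068 0.026 0.055] A [0.054 0.093] Z [-0.141  0.069]
top mould_a 0.57 415 A,B,Z rel TCP [0.113 0.006 0.074] A [0.096 0.143] Z [0.022 0.086]
top mould_a 0.48 257 A,B,Z rel TCP [0.087 0.013 0.069] A [0.073 0.1  ] Z [0.036 0.077]
top rod 0.56 125 A,B,Z rel TCP [0.165 0.001 0.074] A [0.131 0.226] Z [-0.144  0.091]
top 0.12 29 [0.039 0.063 0.078] | top 0.135 35 [0.021 0.066 0.072] | top 0.15 27 [0.069 0.074 0.08 ] | top 0.165 27 [0.075 0.082 0.086] | top 0.18 26 [0.085 0.088 0.093] | top 0.195 15 [0.089 0.092 0.096] |
```

```bash

python3 -m creep '[[0,0,-0.0015,0],[0,0,-0.0015,0],[0,0,-0.0015,0],[0,0,-0.0015,0],[0.0005,0,-0.0015,0],[0.0005,0,-0.0015,0],[0.0005,0,-0.0015,0],[0,0,0,0]]'
python3 -m creep '[[0.0005,0,-0.0015,0],[0.0005,0,-0.0015,0],[0.0003,0,-0.0015,0],[0,0,0,0]]'
python3 mould.py | grep -v mould
```

```text
time: 31.1
tool_pos: [0.6258, -0.3571, 0.1331]
tool_rot: [0.995, -0.099, 0.002, 0.0]
force: [5.4, 0.6, 5.2]
width: 0.0222
time: 31.5
tool_pos: [0.6272, -0.3573, 0.1286]
tool_rot: [0.995, -0.099, 0.002, 0.001]
force: [5.8, 0.2, 4.6]
width: 0.022
[-0.05  0.99  0.92  1.44 -0.83  1.12 -0.75] [ 0.6272 -0.3573  0.1286] -11.35 [5.8 0.2 4.6]
scene rod 0.52 262 A,B,Z rel TCP [ 0.136 -0.001  0.018] A [-0.034  0.217] Z [-0.13   0.046]
scene rod 0.4 1068 A,B,Z rel TCP [0.133 0.004 0.03 ] A [0.11  0.144] Z [-0.018  0.058]
scene 0.12 154 [0.002 0.049 0.058] | scene 0.135 121 [-0.02  0.    0.04] | scene 0.15 17 [0.029 0.035 0.037] | scene 0.165 22 [0.035 0.037 0.039] | scene 0.18 21 [0.037 0.041 0.042] | scene 0.195 23 [0.04  0.043 0.045] | scene 0.21 17 [0.04  0.043 0.045] | scene 0.225 2 [0.044 0.044 0.044] | 
top 0.12 44 [0.052 0.056 0.059] | top 0.135 18 [0.029 0.031 0.039] | top 0.15 22 [0.028 0.034 0.038] | top 0.165 23 [0.03  0.036 0.04 ] | top 0.18 25 [0.034 0.041 0.044] | top 0.195 20 [0.04  0.043 0.046] | top 0.21 12 [0.04  0.043 0.044] | top 0.225 1 [0.043 0.043 0.043] |
```

```bash

python3 -m creep '[[0.0003,0,-0.0015,0],[0.0002,0,-0.0015,0],[0,0,-0.0015,0],[0,0,-0.0015,0],[0,0,-0.0015,0],[0,0,0,0]]'
python3 mould.py | grep -v mould
```

```text
time: 32.4
tool_pos: [0.6274, -0.3573, 0.1208]
tool_rot: [0.995, -0.099, 0.002, 0.001]
force: [5.5, 1.0, 4.0]
width: 0.0225
[-0.05  1.    0.91  1.45 -0.84  1.11 -0.75] [ 0.6274 -0.3573  0.1208] -11.35 [5.5 1.  4. ]
scene rod 0.8 212 A,B,Z rel TCP [0.022 0.    0.011] A [-0.034  0.218] Z [0.005 0.015]
scene 0.12 89 [-0.018  0.037  0.04 ] | scene 0.135 140 [-0.017  0.021  0.036] | scene 0.15 20 [0.006 0.01  0.013] | scene 0.165 24 [0.009 0.01  0.012] | scene 0.18 25 [0.008 0.011 0.012] | scene 0.195 24 [0.008 0.011 0.013] | scene 0.21 22 [0.009 0.011 0.013] | scene 0.225 5 [0.006 0.01  0.011] | 
top rod 0.54 65 A,B,Z rel TCP [0.175 0.001 0.012] A [0.065 0.212] Z [0.006 0.018]
top 0.12 56 [0.01  0.037 0.043] | top 0.135 21 [0.009 0.035 0.038] | top 0.15 19 [0.006 0.009 0.014] | top 0.165 22 [0.006 0.009 0.014] | top 0.18 19 [0.007 0.008 0.014] | top 0.195 22 [0.009 0.012 0.016] | top 0.21 11 [0.008 0.012 0.014] | top 0.225 3 [0.004 0.006 0.01 ] |
```

```bash

python3 -m creep '[[0,0,0.005,0],[0,0,0.01,0],[0,0,0.015,0],[0,0,0.02,0],[0,0,0.02,0],[0,0,0.015,0],[0,0,0.008,0],[0,0,0.002,0]]'
python3 -m creep '[[-0.005,0.001,0,0],[-0.01,0.002,0,0],[-0.015,0.003,0,0],[-0.02,0.004,0,0],[-0.025,0.005,0,0],[-0.025,0.005,0,0],[-0.025,0.005,0,0],[-0.025,0.005,0,0]]'
python3 -m creep '[[-0.025,0.005,0,0],[-0.02,0.004,0,0],[-0.02,0.004,0,0],[-0.015,0.003,0,0],[-0.007,0.001,0,0],[-0.003,0.001,0,0],[0,0,0,0],[0,0,0,0]]'
python3 mould.py; python3 look.py s7 scene 170 110 160 130 4
```

```text
time: 33.5
tool_pos: [0.6261, -0.3574, 0.2166]
tool_rot: [0.995, -0.099, 0.001, 0.0]
force: [0.3, -0.3, -3.1]
width: 0.0224
time: 34.3
tool_pos: [0.4738, -0.3262, 0.2141]
tool_rot: [0.995, -0.099, -0.001, -0.0]
force: [0.0, -0.9, -3.2]
width: 0.0221
time: 35.1
tool_pos: [0.3865, -0.3091, 0.2151]
tool_rot: [0.995, -0.099, 0.0, 0.0]
force: [0.8, 0.4, -3.4]
width: 0.0221
[-0.26  0.57  1.14  2.02 -0.63  0.97 -0.56] [ 0.3865 -0.3091  0.2151] -11.36 [ 0.8  0.4 -3.4]
scene mould_a 0.77 802 A,B,Z rel TCP [0.136 0.005 0.013] A [0.115 0.143] Z [-0.034  0.042]
scene mould_a 0.71 138 A,B,Z rel TCP [0.139 0.003 0.014] A [-0.043  0.219] Z [0.008 0.019]
scene mould_a 0.61 117 A,B,Z rel TCP [0.075 0.022 0.032] A [-0.307  0.093] Z [-0.213  0.041]
scene mould_a 0.42 119 A,B,Z rel TCP [0.099 0.002 0.037] A [0.09  0.109] Z [-0.004  0.042]
scene rod 0.61 125 A,B,Z rel TCP [0.152 0.003 0.014] A [-0.044  0.217] Z [0.009 0.019]
scene 0.12 62 [-0.015  0.039  0.044] | scene 0.135 149 [-0.036  0.017  0.038] | scene 0.15 11 [0.012 0.014 0.015] | scene 0.165 17 [0.011 0.015 0.017] | scene 0.18 20 [-0.109  0.013 
[... 203 characters left out ...]
  0.04 ]
top mould_a 0.66 264 A,B,Z rel TCP [0.127 0.012 0.034] A [0.116 0.138] Z [0.005 0.043]
top mould_a 0.65 332 A,B,Z rel TCP [0.105 0.008 0.032] A [0.093 0.128] Z [-0.215  0.042]
top rod 0.66 264 A,B,Z rel TCP [0.157 0.002 0.012] A [0.025 0.223] Z [-0.219  0.021]
top 0.12 58 [0.036 0.04  0.043] | top 0.135 35 [0.01  0.034 0.039] | top 0.15 25 [0.008 0.012 0.014] | top 0.165 25 [0.01  0.015 0.018] | top 0.18 24 [0.01  0.013 0.017] | top 0.195 52 [-0.111 -0.1    0.017] | top 0.21 19 [0.013 0.016 0.019] | top 0.225 4 [0.009 0.012 0.016] | 
[-0.26  0.57  1.14  2.02 -0.63  0.97 -0.56] [ 0.386  -0.3092  0.2151] -11.4 [-0.02649076  0.1343945  -3.34444804] [ 0.05299902  0.27628848 -0.03831888]
```

View pics/s7.png

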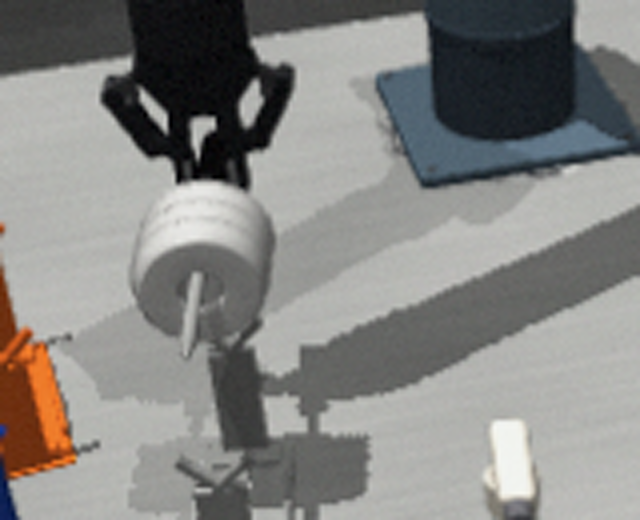

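```bash

python3 -m creep '[[0,0,-0.01,0],[0,0,-0.018,0],[0,0,-0.02,0],[0,0,-0.02,0],[0,0,-0.015,0],[0,0,-0.01,0],[0,0,-0.005,0],[0,0,-0.003,0]]'
python3 -m creep '[[0,0,-0.001,0],[0,0,-0.001,0],[0,0,0,0]]'
python3 -m creep '[[0,0,-0.001,0],[0,0,0,0]]'
python3 mould.py | grep -v mould
```

```text
time: 36.25
tool_pos: [0.3857, -0.3092, 0.1138]
tool_rot: [0.995, -0.1, -0.0, 0.0]
force: [-0.6, 0.6, -4.0]
width: 0.0222
time: 36.55
tool_pos: [0.386, -0.3092, 0.1124]
tool_rot: [0.995, -0.099, 0.0, 0.0]
force: [0.3, -0.2, -3.6]
width: 0.0223
time: 36.75
tool_pos: [0.3859, -0.3091, 0.1112]
tool_rot: [0.995, -0.099, 0.0, 0.0]
force: [0.8, 0.7, -3.0]
width: 0.0218
[-0.11  0.7   0.93  2.08 -0.83  0.78 -0.42] [ 0.3859 -0.3091  0.1112] -11.4 [ 0.8  0.7 -3. ]
scene rod 0.68 154 A,B,Z rel TCP [0.14  0.002 0.013] A [-0.04   0.222] Z [-0.036  0.018]
scene 0.12 48 [-0.005  0.04   0.043] | scene 0.135 87 [0.008 0.023 0.038] | scene 0.15 10 [0.011 0.014 0.015] | scene 0.165 13 [0.012 0.015 0.017] | scene 0.18 18 [-0.008  0.015  0.017] | scene 0.195 39 [-0.01   0.001  0.018] | scene 0.21 14 [0.012 0.015 0.017] | scene 0.225 3 [0.013 0.017 0.018] | 
top rod 0.57 78 A,B,Z rel TCP [ 0.068 -0.002  0.013] A [0.029 0.215] Z [0.004 0.02 ]
top 0.12 48 [0.036 0.041 0.045] | top 0.135 28 [0.006 0.034 0.041] | top 0.15 22 [0.01  0.014 0.018] | top 0.165 19 [0.008 0.013 0.016] | top 0.18 22 [0.01  0.014 0.019] | top 0.195 36 [-0.007  0.01   0.017] | top 0.21 18 [0.009 0.015 0.02 ] | top 0.225 3 [0.013 0.015 0.017] |
```

```bash

python3 -m creep '[[0,0,-0.001,0],[0,0,-0.001,0],[0,0,-0.001,0],[0,0,0,0]]'
python3 -m creep '[[0,0,-0.001,0],[0,0,-0.001,0],[0,0,0,0]]'
python3 -m creep '[[0,0,-0.001,0],[0,0,0,0]]'
python3 mould.py | grep -v mould
```

```text
time: 37.45
tool_pos: [0.3857, -0.309, 0.1079]
tool_rot: [0.995, -0.099, -0.0, -0.0]
force: [-0.1, -0.6, -3.2]
width: 0.0221
time: 37.75
tool_pos: [0.3858, -0.3093, 0.1062]
tool_rot: [0.995, -0.1, 0.0, 0.0]
force: [-0.0, 0.1, 0.1]
width: 0.0226
time: 37.95
tool_pos: [0.3858, -0.3094, 0.1053]
tool_rot: [0.995, -0.1, 0.0, 0.0]
force: [-1.4, 0.1, 4.3]
width: 0.0222
[-0.1   0.71  0.92  2.08 -0.84  0.77 -0.41] [ 0.3858 -0.3094  0.1053] -11.43 [-1.4  0.1  4.3]
scene rod 0.6 134 A,B,Z rel TCP [ 0.02  -0.001  0.015] A [-0.038  0.218] Z [0.006 0.024]
scene 0.12 52 [-0.004  0.043  0.047] | scene 0.135 80 [0.014 0.029 0.042] | scene 0.15 10 [0.017 0.019 0.021] | scene 0.165 11 [0.017 0.019 0.022] | scene 0.18 19 [0.002 0.02  0.024] | scene 0.195 41 [-0.004  0.005  0.023] | scene 0.21 13 [0.019 0.022 0.024] | scene 0.225 2 [0.021 0.022 0.024] | 
top rod 0.75 156 A,B,Z rel TCP [0.162 0.002 0.017] A [0.031 0.219] Z [0.003 0.024]
top 0.12 50 [0.04  0.044 0.048] | top 0.135 28 [0.013 0.022 0.045] | top 0.15 22 [0.014 0.017 0.021] | top 0.165 20 [0.014 0.018 0.021] | top 0.18 21 [0.017 0.019 0.023] | top 0.195 36 [-0.003  0.017  0.024] | top 0.21 16 [0.017 0.021 0.025] | top 0.225 4 [0.02  0.021 0.024] |
```

```bash

python3 -m creep '[[0,0,0.001,0],[0,0,0,0]]' 0.76
python3 -m creep '[[0,0,0,0],[0,0,0,0]]' 0.74
python3 mould.py | grep -v mould
python3 -m creep '[[0,0,0,0],[0,0,0,0]]' 0.73
python3 mould.py | grep -v mould
```

```text
time: 38.45
tool_pos: [0.3858, -0.3092, 0.1061]
tool_rot: [0.995, -0.099, -0.0, 0.0]
force: [-1.0, -1.4, 0.4]
width: 0.0218
time: 38.65
tool_pos: [0.3858, -0.3092, 0.106]
tool_rot: [0.995, -0.099, 0.0, 0.0]
force: [-0.8, -1.4, 0.3]
width: 0.0223
[-0.1   0.71  0.92  2.08 -0.84  0.78 -0.41] [ 0.3858 -0.3092  0.106 ] -11.41 [-0.8 -1.4  0.3]
scene rod 0.69 165 A,B,Z rel TCP [0.13  0.003 0.014] A [-0.041  0.222] Z [-0.012  0.021]
scene 0.12 42 [0.017 0.042 0.045] | scene 0.135 85 [0.013 0.026 0.041] | scene 0.15 14 [0.013 0.016 0.018] | scene 0.165 11 [0.014 0.017 0.021] | scene 0.18 15 [0.005 0.017 0.021] | scene 0.195 42 [-0.005  0.007  0.021] | scene 0.21 14 [0.016 0.019 0.021] | scene 0.225 2 [0.017 0.017 0.018] | 
top rod 0.61 183 A,B,Z rel TCP [0.148 0.002 0.015] A [0.027 0.224] Z [-0.105  0.023]
top 0.12 51 [0.037 0.042 0.046] | top 0.135 28 [0.01  0.027 0.043] | top 0.15 21 [0.009 0.015 0.019] | top 0.165 19 [0.012 0.016 0.019] | top 0.18 21 [0.013 0.018 0.021] | top 0.195 35 [0.001 0.014 0.023] | top 0.21 17 [0.013 0.018 0.022] | top 0.225 4 [0.018 0.019 0.02 ] | 
time: 39.15
too
[... 162 characters left out ...]
0.3091  0.1061] -11.41 [-0.1 -2.3  0.2]
scene 0.12 43 [-0.003  0.043  0.046] | scene 0.135 86 [0.012 0.027 0.041] | scene 0.15 11 [0.012 0.017 0.018] | scene 0.165 16 [0.015 0.017 0.019] | scene 0.18 15 [0.004 0.017 0.02 ] | scene 0.195 40 [-0.004  0.007  0.021] | scene 0.21 14 [0.016 0.019 0.021] | scene 0.225 3 [0.017 0.02  0.02 ] | 
top rod 0.77 194 A,B,Z rel TCP [0.16  0.001 0.014] A [0.027 0.22 ] Z [-0.105  0.023]
top 0.12 49 [0.037 0.041 0.045] | top 0.135 28 [0.009 0.034 0.041] | top 0.15 22 [0.009 0.015 0.019] | top 0.165 19 [0.011 0.017 0.02 ] | top 0.18 21 [0.012 0.017 0.022] | top 0.195 38 [-0.004  0.014  0.022] | top 0.21 17 [0.014 0.017 0.021] | top 0.225 4 [0.015 0.016 0.018] |
```

```bash

python3 -m creep '[[0,0,0,0],[0,0,0,0]]' 0.727
python3 -m creep '[[0,0,0,0],[0,0,0,0]]' 0.724
python3 mould.py | grep "^top 0"
python3 -m creep '[[0,0,0,0],[0,0,0,0]]' 0.721
python3 mould.py | grep "^top 0"
```

```text
time: 39.65
tool_pos: [0.3858, -0.3091, 0.1061]
tool_rot: [0.995, -0.099, 0.0, 0.0]
force: [0.1, -0.9, -0.2]
width: 0.0234
time: 39.85
tool_pos: [0.3858, -0.3091, 0.1062]
tool_rot: [0.995, -0.099, 0.0, -0.0]
force: [0.2, -0.6, 1.5]
width: 0.0234
top 0.12 50 [0.038 0.041 0.046] | top 0.135 28 [0.01  0.033 0.041] | top 0.15 21 [0.009 0.014 0.017] | top 0.165 18 [0.011 0.015 0.02 ] | top 0.18 20 [0.012 0.017 0.02 ] | top 0.195 39 [-0.001  0.014  0.02 ] | top 0.21 16 [0.012 0.017 0.02 ] | top 0.225 4 [0.015 0.016 0.017] | 
time: 40.35
tool_pos: [0.3859, -0.309, 0.1061]
tool_rot: [0.995, -0.099, 0.0, -0.0]
force: [1.2, -1.3, 0.8]
width: 0.024
top 0.12 49 [0.034 0.038 0.043] | top 0.135 30 [0.009 0.033 0.037] | top 0.15 22 [0.005 0.009 0.012] | top 0.165 20 [0.005 0.01  0.015] | top 0.18 21 [0.003 0.009 0.013] | top 0.195 35 [0.002 0.007 0.013] | top 0.21 16 [0.006 0.01  0.014] | top 0.225 3 [0.005 0.007 0.008] |
```

```bash

python3 -m creep '[[0,0,0,0],[0,0,0,0],[0,0,0,0],[0,0,0,0],[0,0,0,0]]' 0.8
python3 mould.py
python3 look.py s8 scene 190 130 130 130 4
```

```text
time: 41.15
tool_pos: [0.3858, -0.3091, 0.1061]
tool_rot: [0.995, -0.099, 0.0, 0.0]
force: [-0.7, -0.2, 2.6]
width: 0.0224
[-0.1   0.71  0.92  2.08 -0.84  0.78 -0.41] [ 0.3858 -0.3091  0.1061] -11.41 [-0.7 -0.2  2.6]
scene mould_a 0.69 175 A,B,Z rel TCP [0.078 0.011 0.033] A [-0.113  0.096] Z [-0.107  0.041]
scene mould_a 0.49 145 A,B,Z rel TCP [0.1   0.014 0.033] A [0.09  0.112] Z [0.002 0.041]
scene rod 0.51 151 A,B,Z rel TCP [0.017 0.001 0.013] A [-0.043  0.215] Z [0.006 0.018]
scene 0.12 43 [0.036 0.039 0.043] | scene 0.135 91 [0.008 0.023 0.037] | scene 0.15 14 [0.006 0.01  0.012] | scene 0.165 11 [0.006 0.01  0.013] | scene 0.18 19 [0.006 0.01  0.014] | scene 0.195 41 [-0.005  0.006  0.013] | scene 0.21 13 [0.008 0.009 0.013] | scene 0.225 3 [0.008 0.008 0.009] | 
top mould_a 0.7 230 A,B,Z rel TCP [0.13  0.007 0.033] A [0.119 0.14 ] Z [0.009 0.042]
top mould_a 0.68 270 A,B,Z rel TCP [0.105 0.007 0.031] A [0.094 0.117] Z [-0.028  0.041]
top rod 0.54 198 A,B,Z rel TCP [0.156 0.001 0.009] A [0.028 0.223] Z [-0.104  0.02 ]
top 0.12 48 [0.035 0.038 0.043] | top 0.135 29 [0.008 0.033 0.04 ] | top 0.15 22 [0.003 0.009 0.015] | top 0.165 20 [0.005 0.009 0.013] | top 0.18 21 [0.005 0.009 0.013] | top 0.195 35 [0.001 0.008 0.015] | top 0.21 16 [0.004 0.008 0.011] | top 0.225 3 [0.006 0.007 0.01 ] | 
[-0.1   0.71  0.92  2.08 -0.84  0.78 -0.41] [ 0.3858 -0.3091  0.1061] -11.41 [-0.54227373 -1.19900417  2.93477998] [-0.13239992 -0.03099422  0.04732998]
```

View pics/s8.png

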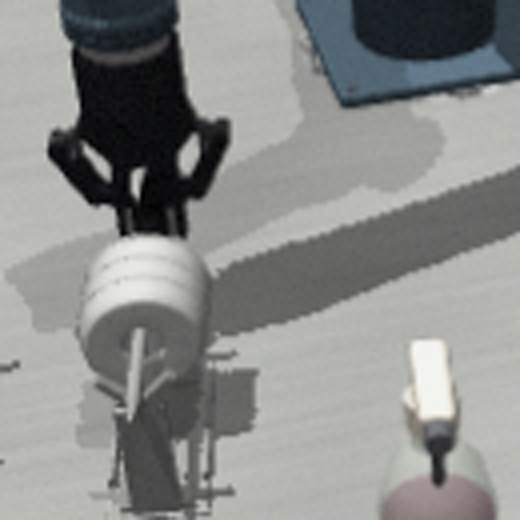

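```bash

python3 -m creep '[[0,0,0,0],[0,0,0,0],[0,0,0,0],[0,0,0,0],[0,0,0,0],[0,0,0,0]]' 0
python3 -m creep '[[0,0,0.01,0],[0,0,0.02,0],[0,0,0.04,0],[0,0,0.04,0],[0,0,0.04,0],[0,0,0.04,0],[0,0,0,0],[0,0,0,0]]'
python3 - <<'E'
from h import *
N=np.array([.4325,-.3183]); e=np.array([.980,-.198]); n=np.array([.198,.980])
for c in ('top','scene'):
    f=grab(c); P=cloud(f).reshape(-1,3); P=P[~np.isnan(P[:,0])]
    d=P[:,:2]-N; A=d@e-.075; B=d@n; Z=P[:,2]
    for lo,hi,w in ((-.17,-.1,.02),(-.06,.03,.05),(.03,.068,.012),(.085,.1,.012),(.1,.115,.012)):
        k=(A>lo)&(A<hi)&(abs(B)<w)&(Z>.09)&(Z<.25)
        print(c,lo,hi,k.sum(),'lat med',np.round(np.median(B[k]),4),'z',np.round(np.percentile(Z[k],[5,50,95]),4),'A',np.round([A[k].min(),A[k].max()],3))
    for nm in ('spray_bottle','pitcher','scrub_brush','mould_a'):
        for q in viewer.cut_out(c,nm)[:5]:
            p=P if 0 else cloud(f)[q['mask']]; print(c,nm,round(q['score'],2),np.round(np.nanmedian(p,0),3))
E
```

```text
time: 42.1
tool_pos: [0.3857, -0.309, 0.1061]
tool_rot: [0.995, -0.099, -0.0, -0.0]
force: [0.3, 0.0, 0.4]
width: 0.0854
time: 42.9
tool_pos: [0.386, -0.3091, 0.2969]
tool_rot: [0.995, -0.099, 0.001, -0.0]
force: [0.4, 0.6, -0.5]
width: 0.0855
top -0.17 -0.1 114 lat med 0.0016 z [0.1123 0.1194 0.1237] A [-0.17 -0.1 ]
top -0.06 0.03 809 lat med 0.0075 z [0.11   0.1358 0.145 ] A [-0.059  0.028]
top 0.03 0.068 52 lat med 0.0022 z [0.1096 0.1135 0.1198] A [0.03  0.068]
top 0.085 0.1 15 lat med 0.0029 z [0.1099 0.1137 0.1171] A [0.086 0.098]
top 0.1 0.115 5 lat med 0.0015 z [0.1068 0.1093 0.1106] A [0.101 0.107]
top spray_bottle 0.69 [ 0.725 -0.182  0.14 ]
top spray_bottle 0.43 [0.341 0.339 0.04 ]
top pitcher 0.84 [0.765 0.059 0.02 ]
top scrub_brush 0.74 [0.342 0.341 0.039]
top mould_a 0.85 [0.606 0.038 0.005]
top mould_a 0.74 [0.451 0.14  0.005]
top mould_a 0.69 [ 0.469 -0.316  0.137]
top mould_a 0.6 [ 0.725 -0.181  0.141]
top mould_a 0.55 [ 0.512 -0.326  0.135]
scene -0.17 -0.1 108 lat med 0.0027 z [0.1132 0.1206 0.1244] A [-0.167 -0.1  ]
scene -0.06 0.03 877 lat med 0.0049 z [0.0945 0.1299 0.1452] A [-0.056  0.03 ]
scene 0.03 0.068 37 lat med 0.0025 z [0.1114 0.1148 0.1174] A [0.031 0.067]
scene 0.085 0.1 15 lat med 0.0015 z [0.1099 0.1131 0.1184] A [0.087 0.1  ]
scene 0.1 0.115 4 lat med 0.0024 z [0.1106 0.1113 0.1136] A [0.101 0.105]
scene spray_bottle 0.74 [ 0.76  -0.191  0.108]
scene pitcher 0.84 [0.771 0.05  0.066]
scene pitcher 0.67 [ 0.393 -0.31   0.119]
scene scrub_brush 0.68 [0.349 0.32  0.04 ]
scene mould_a 0.89 [ 0.52  -0.329  0.118]
scene mould_a 0.84 [0.443 0.139 0.013]
scene mould_a 0.75 [0.592 0.035 0.011]
scene mould_a 0.68 [ 0.487 -0.316  0.138]
scene mould_a 0.58 [ 0.464 -0.319  0.141]
```

```bash
python3 -c "
from bench import env; print(env.job_done())"
```

```text
the job is handed in; nothing more can be done
None
```

The rod is back on the silver stand with all three moulds stacked on it between the end plates. I handed the job in at about 43 s; the hand-in returned no verdict.

- **Threading:** The moves only allow turning about the vertical. I tilted the rod to about 28° by pulling the gripped handle down against the near notch. I then ran the rod through all three moulds and lifted them together.
- **Levelling:** I shook the moulds back against the guard and levelled the rod by pressing the handle's end into the far notch. I carried the rod back level and set it down, then eased the grip until the point sank into the far notch. I gripped it again to hold it in both notches before letting go.

**Last checks:**
- **Rod:** It lies level, with the shaft's top surface at about 114 mm, the same as at the start. The neck is about 2–3 mm off the middle of its notch along the rod. The point is about 30 mm past the far plate and 2–3 mm off to the side.
- **Moulds:** They end about 20 mm past the stand's middle.
- **Bystanders:** The bottle, pitcher and brush match their first readings, apart from the scene camera's brush reading, which has no first reading to compare with. The pink look-alikes also match.
- **Forces:** The wrist force stayed under about 16 N at the end of every move.

**What went less well:**
- I first gripped the rod with the wrist near its joint limit. I opened the gripper with the rod tilted about 12°, so its point dropped roughly 30 mm back into its notch, still empty. I then gripped again the other way round.
- The grip let the rod sag a few degrees on the way. The last drop of the point, about 1 cm, was a slip through the loosened fingers rather than a fully driven move.

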